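Put vials away in the dark block

ROBOT

A 6-joint arm with a two-finger parallel gripper is mounted at the origin on a cart in front of the work surface, level with it; the furniture and walls round the work are solid. World frame = base frame: x ahead of the robot, y to its left, z up, the work surface at z = 0. Lengths are in m, angles in rad, forces in N, time in s.
With the tool pointing down it reaches from about 0.35 to 0.775 m from the base axis. Payload 5.5 kg.
Tool frame: the origin (TCP) lies between the finger pads; the fingertips stand 17 mm ahead of it and the grasp point (between the pads) lies 2 mm behind it; x points along the fingers, z is the direction in which the jaws open and shut, and the axes are right-handed (so a half turn about x gives the same grasp; the last joint's range is limited). The gripper opens to 85 mm and grips with 20 to 120 N. Pads are 22 mm wide; open, the fingers measure 114 mm over their backs; the gripper's body (76 mm by 85 mm) begins 54 mm behind the grasp point. The pads swing forward as they close: fully open they stand 13 mm farther back than shut.
Start: joints at [-0.14, 0.313, 0.046, 1.304, 0, 1.431], TCP at [0.575, -0, 0.248] pointing down, gripper open.
Joint ranges: [-2.76, 2.76], [-0.86, 1.69], [-1.03, 1.26], [-2.2, 2.34], [-1.47, 1.5], [-3.14, 3.14]. Speed limits (rad/s): [2.57, 2.57, 3.14, 3.14, 3.14, 3.14].

INTERFACE

Orientations are given as a 3x3 rotation matrix whose columns are the frame's x, y, z axes.
In Python, from station import get_state, imaging, ticket gives the robot as it stands.
- The arm moves only by the tool jog_arm, never from a script. Its argument "deltas" is a list of rows, each an object of numbers: "x", "y", "z": the shift along the tool's x, y, z in units of 50 mm (1.0 is 50 mm); "ax", "ay", "az": the turn, a rotation vector about the tool's x, y, z in units of 5 degrees (1.0 is 5 degrees). A call has 1 to 8 rows; each row is the pose to reach, as a shift and turn from the pose commanded when the call began, along the tool's axes at that moment; what a row does not reach only later rows make up. A row lasts 1/10 s, in which the tool goes at most 50 mm and 8.59 degrees, less where a joint would pass 70% of its speed; a pose out of reach is approached as far as the arm can. A call with a gripper value outside its range is refused whole. "jaw" is the opening, from 0 (shut) to 1 (fully open), set as the call begins (left out, the last holds). The fingers move at their own pace and stop on an object; the grip force is fixed at half the most. Time passes only in rows, so rows that repeat a pose let the fingers close. It gives the time, the measured TCP pose, the force and the opening at its end, in the units of the state.
- get_state(): the state, without advancing time (a new reading comes with each control period).
- imaging.get_image(name): name is "scene" or "side" or "wrist"; returns a dict with "frame" (400x640x3 uint8, red, green, blue), "camera_matrix" (3x3 intrinsics, pixels), "R" (3x3) and "t" (3): a world point X has camera coordinates R X + t. Camera axes: x right, y down, z forward; pixel columns grow to the right and rows downward; lengths in m; the calibration is good to about 2 mm. A picture is of the moment at which its call begins. There is no depth.
- ticket.finish_job(): hands the job in, once; it reports no verdict.
The state is a dict: "time_s": time; "joint_pos": joint angles; "qvel": joint speeds; "joint_efforts": joint torques, N m; "ee_pos": TCP position; "eef_rot": TCP orientation; "force": force on the tool from outside, world axes, zero at the start; "ft_torque": the same for the moment, N m; "width": finger opening in m.
Only numpy, scipy, OpenCV 4.12 (cv2) and the standard library are available. Lean on these libraries where they do the work, as an engineer would, in place of code of your own. Each camera call takes 0.05 s, during which the arm holds its last target.

TASK

Slide the cover of the vial block fully back, put every glass vial from the white carrier into an empty well of its own, pressed down until its cap is level with the heads of the stored vials, and slide the cover fully shut again. Full and empty wells look the same, since each empty one is closed by a lifter with a head like a vial cap: press on the heads lightly to find those that give way. Leave the dropper bottle and the small beaker where they stand.

Things in the scene. Friction and masses are not known exactly. Their poses are not given: they have to be found in the camera images.
- block: Grey vial block fixed on the bench, 118 (x) x 212 (y) mm, deck 72 mm up, 8 square wells 33 mm wide in 2 rows of 4, 46 mm apart. 10 mm lips along the deck's front and back edge; rails at both sides, tops 93 mm up, run on 118 mm behind it. Origin on the bench under its middle; x along the rails to the back, y left, z up. A vial fully home has its cap 8 mm above the deck, its origin 18 mm above the bench.
- cover (a joint): Slide of the black cover panel (118 x 192 mm, 4 mm thick, underside 12 mm above the deck), m: 0 is shut over the wells, 0.108 fully open to the back, clear of all wells. Moves with about 1.5 N and stays where it is left.
- cover_bar (a point): Top middle of the metal pull bar that stands on the cover, 30 mm toward the front from the middle of the panel: 10 mm thick along the rails, 90 mm long across them, its top 114 mm above the bench and 26 mm above the panel. Axes as the block's.
- well_0 (a point): Middle of the mouth of well 0, at deck height: front row, number 1 from the left. Axes as the block's. In each of the 8 wells a round black head, 23 mm across, stands 8 mm above the deck: in four it is the cap of a stored vial, which is solid; in the four empty wells it is the head of a lifter. Which are empty differs from start to start and cannot be seen.
- well_1 (a point): Middle of the mouth of well 1, at deck height: front row, number 2 from the left. Axes as the block's. A lifter gives way to a push of 2 to 3 N and stays where it is left; a vial set on its head (flat) and pushed carries it down to a stop 62 mm below its start, where the vial is fully home.
- well_2 (a point): Middle of the mouth of well 2, at deck height: front row, number 3 from the left. Axes as the block's.
- well_3 (a point): Middle of the mouth of well 3, at deck height: front row, number 4 from the left. Axes as the block's.
- well_4 (a point): Middle of the mouth of well 4, at deck height: back row, number 1 from the left. Axes as the block's.
- well_5 (a point): Middle of the mouth of well 5, at deck height: back row, number 2 from the left. Axes as the block's.
- well_6 (a point): Middle of the mouth of well 6, at deck height: back row, number 3 from the left. Axes as the block's.
- well_7 (a point): Middle of the mouth of well 7, at deck height: back row, number 4 from the left. Axes as the block's.
- vial_1: Clear glass vial with black screw cap, 27 mm across, 62 mm tall (cap: 22 mm across, upper 12 mm), about 45 g, standing in a pocket of the carrier, its underside 5 mm above the bench. Origin at the middle of its underside, z up to the cap. It may be absent.
- vial_2: Clear glass vial with black screw cap, 27 mm across, 62 mm tall (cap: 22 mm across, upper 12 mm), about 45 g, standing in a pocket of the carrier, its underside 5 mm above the bench. Origin at the middle of its underside, z up to the cap. It may be absent.
- vial_3: Clear glass vial with black screw cap, 27 mm across, 62 mm tall (cap: 22 mm across, upper 12 mm), about 45 g, standing in a pocket of the carrier, its underside 5 mm above the bench. Origin at the middle of its underside, z up to the cap. It may be absent.
- vial_4: Clear glass vial with black screw cap, 27 mm across, 62 mm tall (cap: 22 mm across, upper 12 mm), about 45 g, standing in a pocket of the carrier, its underside 5 mm above the bench. Origin at the middle of its underside, z up to the cap. It may be absent.
- carrier: White plastic vial carrier, loose on the bench to the right of the block, 122 x 122 mm and 30 mm high, with a narrow grip ledge on two sides (144 mm over them) and four square pockets 30 mm wide, 25 mm deep, at x and y = +-33 mm, of which three or four hold a vial. Origin at the middle of its underside, z up.
- dropper_bottle: Amber dropper bottle, 38 mm across, 106 mm tall with its black teat, standing on the bench; origin at the middle of its underside. A bystander.
- beaker: Small 50 ml glass beaker, about 60 mm across and 62 mm tall, standing on the bench; origin at the middle of its underside. A bystander.
Not all that is in view belongs to the job. Leave any red look-alike of the vial_2 alone. Leave any green look-alike of the vial_1 alone.

How it is judged:
On the way, in this order (a step that is already met when the one before it is completed fails the run):
1. the cover has been slid fully back (value of joint cover above 0.1 m), for 0.2 s.
2. every vial stands fully home in a well, with the cover still open (x of vial_1 in the frame of block between -0.045 and 0.045 m and y of vial_1 in the frame of block between -0.09 and 0.09 m and z of vial_1 in the frame of block between 0.01 and 0.021 m and angle between each of vial_1, vial_2, vial_3, vial_4's own z axis and vertical below 0.15 rad and x of vial_2 in the frame of block between -0.045 and 0.045 m and y of vial_2 in the frame of block between -0.09 and 0.09 m and z of vial_2 in the frame of block between 0.01 and 0.021 m and x of vial_3 in the frame of block between -0.045 and 0.045 m and y of vial_3 in the frame of block between -0.09 and 0.09 m and z of vial_3 in the frame of block between 0.01 and 0.021 m and x of vial_4 in the frame of block between -0.045 and 0.045 m and y of vial_4 in the frame of block between -0.09 and 0.09 m and z of vial_4 in the frame of block between 0.01 and 0.021 m and value of joint cover above 0.09 m), for 0.2 s.
At the end, for the whole second after the job is handed in: Every vial stands upright at rest in a well of the block, at most 3 mm above its fully home height, and the cover is shut to within 5 mm (x of vial_1 in the frame of block between -0.045 and 0.045 m and y of vial_1 in the frame of block between -0.09 and 0.09 m and z of vial_1 in the frame of block between 0.01 and 0.021 m and angle between each of vial_1, vial_2, vial_3, vial_4's own z axis and vertical below 0.15 rad and x of vial_2 in the frame of block between -0.045 and 0.045 m and y of vial_2 in the frame of block between -0.09 and 0.09 m and z of vial_2 in the frame of block between 0.01 and 0.021 m and x of vial_3 in the frame of block between -0.045 and 0.045 m and y of vial_3 in the frame of block between -0.09 and 0.09 m and z of vial_3 in the frame of block between 0.01 and 0.021 m and x of vial_4 in the frame of block between -0.045 and 0.045 m and y of vial_4 in the frame of block between -0.09 and 0.09 m and z of vial_4 in the frame of block between 0.01 and 0.021 m and value of joint cover below 0.005 m and linear speed of each of vial_1, vial_2, vial_3, vial_4 below 0.02 m/s); the robot touches nothing.
It fails at once if the dropper bottle is moved more than 30 mm or tipped (distance of dropper_bottle from where it was at the start of the episode above 0.03 m or angle between dropper_bottle's own z axis and vertical above 0.5 rad).
It fails at once if the small beaker is moved more than 30 mm or tipped (distance of beaker from where it was at the start of the episode above 0.03 m or angle between beaker's own z axis and vertical above 0.5 rad).
Of vial_1, vial_2, vial_3, vial_4 only 3 to 4 are there at a start; the rules pass over those that are not, and their reading is None.
At some moment in a run one of carrier may be knocked a few centimetres aside while the robot is not near it.
It also fails if it takes over 210 s, if anything falls off the work surface, if the arm or the gripper's body presses on something with over 40 N, if the wrist force passes 120 N, or if a joint passes its speed limit or range.

## Working session

There is one attempt and no reset: what is moved stays moved. The work goes in short steps, Python scripts to look and compute and a tool call to move; the robot and the scene stay as the last step left them, time stands still between calls to the robot, and variables do not carry over. Pictures are saved under pics/ and viewed, and the job is handed in when it is done.

Besides the shell and the picture viewer there is one more tool, called as name(argument=value, ...), one argument or row to a line, values as JSON. jog_arm: Moves the arm, as the interface text tells. Its arguments: {"type":"object","properties":{"deltas":{"type":"array"},"jaw":{"type":"number"}},"required":["deltas"]}

```bash
mkdir -p pics; cat > h.py <<'E'
import numpy as np, cv2
from station import get_state, imaging, ticket
def snap(name,fn,crop=None,scale=1):
    d=imaging.get_image(name); f=d["frame"][:,:,::-1].copy()
    np.savez("pics/"+fn+".npz",f=f,K=d["camera_matrix"],R=d["R"],t=d["t"])
    if crop: 
        a,b,c,e=crop; f=f[b:e,a:c]
    if scale!=1: f=cv2.resize(f,None,fx=scale,fy=scale,interpolation=cv2.INTER_CUBIC)
    cv2.imwrite("pics/"+fn+".png",f)
def crop(src,fn,a,b,c,e,s):
    f=np.load("pics/"+src+".npz")["f"][b:e,a:c]
    cv2.imwrite("pics/"+fn+".png",cv2.resize(f,None,fx=s,fy=s,interpolation=cv2.INTER_CUBIC))
def px(src,u,v,z):
    d=np.load("pics/"+src+".npz"); K,R,t=d["K"],d["R"],d["t"]
    ray=R.T@np.linalg.solve(K,[u,v,1]); c=-R.T@t
    return c+ray*(z-c[2])/ray[2]
def proj(src,X):
    d=np.load("pics/"+src+".npz"); p=d["K"]@(d["R"]@np.asarray(X,float)+d["t"]); return p[:2]/p[2]
def st():
    s=get_state(); 
    for k in("time_s","ee_pos","force","width"): print(k,np.round(s[k],4))
    print(np.round(s["eef_rot"],3)); return s
E
python3 - <<'E'
from h import *
s=st(); print(s["joint_pos"])
for n in("scene","side","wrist"): snap(n,n+"0")
E
```

```text
time_s 0.0
ee_pos [0.5745 0.     0.2474]
force [-0.8518  0.068  -0.1988]
width 0.0856
[[-0.002  0.     1.   ]
 [ 0.     1.    -0.   ]
 [-1.     0.    -0.002]]
[-1.39618720e-01  3.14017135e-01  4.49898832e-02  1.30358840e+00
 -1.78644618e-05  1.43121583e+00]
```

View pics/scene0.png

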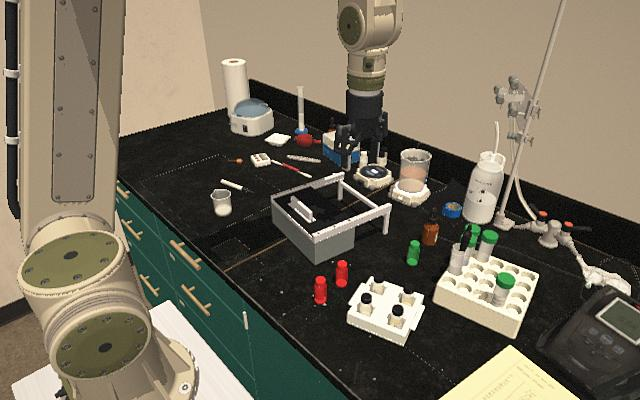

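View pics/side0.png

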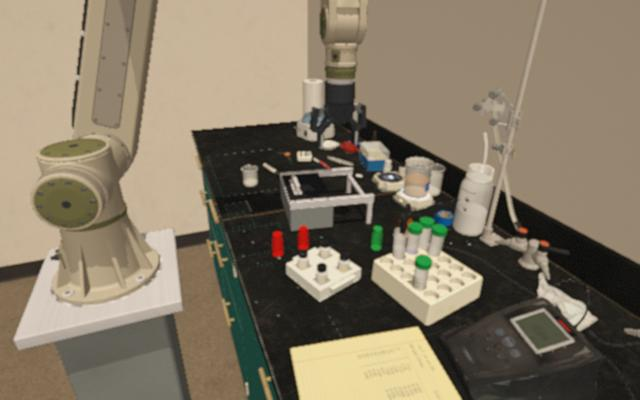

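View pics/wrist0.png

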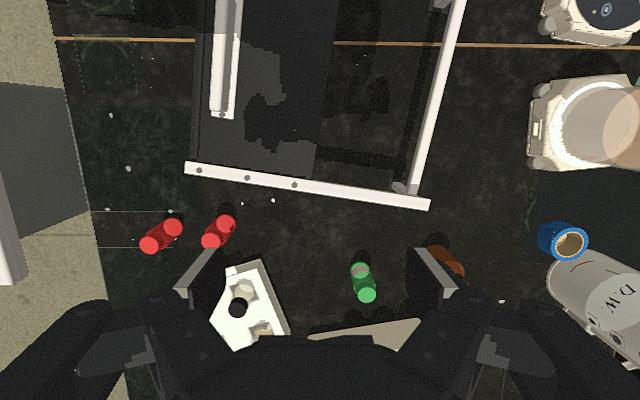

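```bash
python3 - <<'E'
from h import *
crop("scene0","s0a",250,160,410,280,5)
crop("scene0","s0b",300,240,440,345,5)
for a in("scene0","side0","wrist0"):
  d=np.load(f"pics/{a}.npz"); print(a,np.round(-d["R"].T@d["t"],3),d["K"][0],np.round(d["R"],3).tolist())
E
```

```text
scene0 [-0.045 -0.535  0.667] [410.34827918   0.         324.31406414] [[0.726, -0.688, 0.006], [-0.377, -0.405, -0.833], [0.576, 0.602, -0.553]]
side0 [ 0.179 -0.858  0.57 ] [385.44191434   0.         321.95953503] [[0.927, -0.375, 0.018], [-0.152, -0.419, -0.895], [0.343, 0.827, -0.445]]
wrist0 [0.574 0.069 0.374] [301.44089657   0.         315.13306206] [[1.0, -0.0, -0.001], [0.0, -0.964, 0.267], [-0.001, -0.267, -0.964]]
```

View pics/s0a.png

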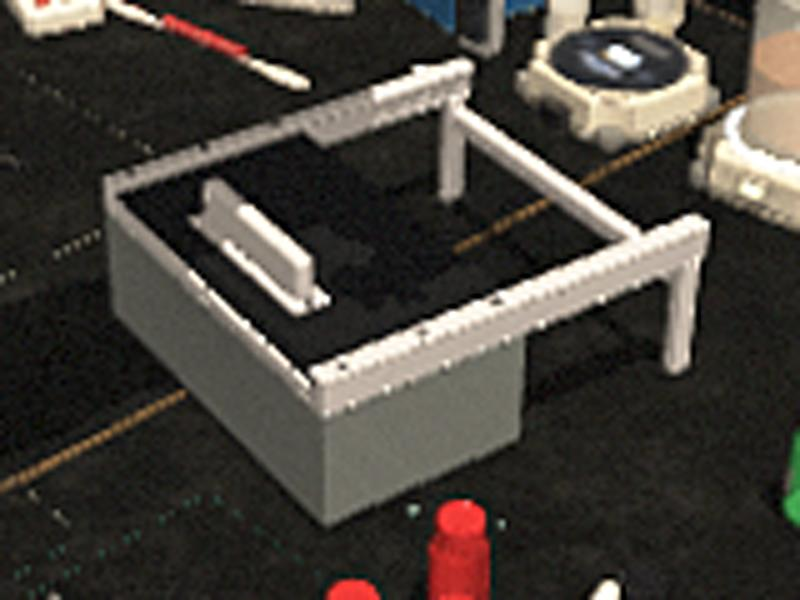

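View pics/s0b.png

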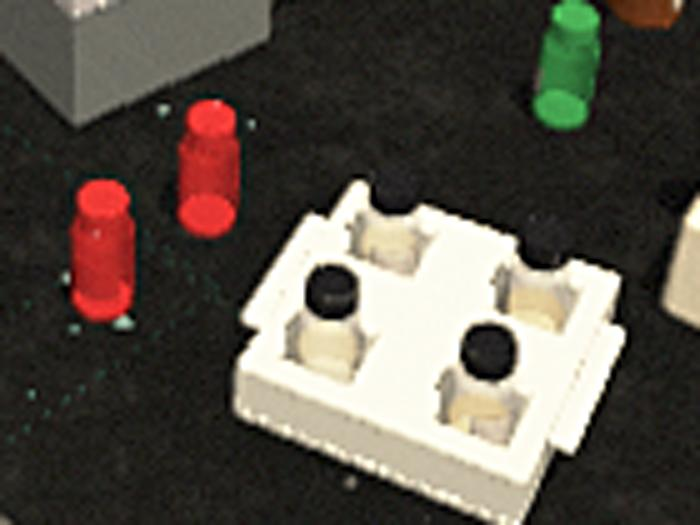

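```bash
python3 - <<'E'
from h import *
for s,u,v,z,n in [("scene0",315.6,265,0,"FR bot"),("scene0",353.8,247.6,0,"BR bot"),("scene0",272.6,223.6,0,"FL bot"),
 ("wrist0",186,162,.093,"rail f out top"),("wrist0",430,201,.093,"rail b"),("wrist0",429,210,.093,"rail b outer"),("wrist0",185,172,.093,"rail f outer"),
 ("wrist0",222,114,.114,"bar end"),("scene0",292,197,.114,"barL"),("scene0",311,211,.114,"barR"),
 ]: print(n,np.round(px(s,u,v,z)*1000,1))
for n,u,v in[("v1",330,288),("v2",490,350),("v3",395,193),("v4",545,243)]:
  print(n,np.round(px("scene0",300+u/5,240+v/5,.067)*1000,1))
for n,u,v in[("L",375,187),("n",240,400),("F",515,520),("R",618,270)]:
  print(n,np.round(px("scene0",300+u/5,240+v/5,.03)*1000,1))
E
```

```text
FR bot [456.6  17.5   0. ]
BR bot [ 5.722e+02 -3.000e-01  0.000e+00]
FL bot [484.5 223.4   0. ]
rail f out top [452.9  28.2  93. ]
rail b [684.9  -9.6  93. ]
rail b outer [684.8 -18.8  93. ]
rail f outer [450.8  18.7  93. ]
bar end [496.4  71.1 114. ]
barL [499.1 151.  114. ]
barR [492.3  71.9 114. ]
v1 [ 414.4 -176.8   67. ]
v2 [ 435.1 -240.2   67. ]
v3 [ 474.5 -159.5   67. ]
v4 [ 496.7 -220.    67. ]
L [ 502.9 -127.8   30. ]
n [ 371.7 -170.3   30. ]
F [ 405.4 -280.    30. ]
R [ 539.9 -231.5   30. ]
```

jog_arm(
  deltas=[
    {"z": -0.4, "y": 0.6, "ax": 0.6},
    {"z": -0.8, "y": 1.2, "ax": 1.2},
    {"z": -1.2, "y": 1.8, "ax": 1.76},
    {"z": -1.5, "y": 2.3, "ax": 1.76},
    {"z": -1.5, "y": 2.3, "ax": 1.76},
    {"z": -1.5, "y": 2.3, "ax": 1.76},
  ],
  jaw=0.5,
)

```text
$.deltas[0]: bad value
```

```bash
python3 - <<'E'
from h import *
st()
snap("wrist","w1")
E
```

```text
time_s 0.15
ee_pos [0.5747 0.     0.2476]
force [-0.376   0.063   0.2303]
width 0.0853
[[-0.001 -0.     1.   ]
 [ 0.     1.     0.   ]
 [-1.     0.    -0.001]]
```

View pics/w1.png

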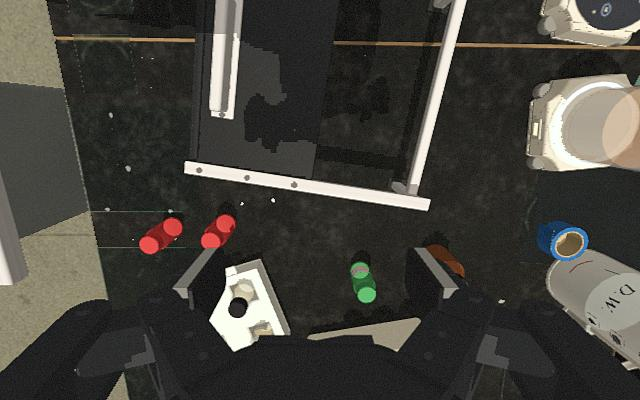

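Perhaps every row needs all six numbers.

jog_arm(
  deltas=[
    {"x": 0, "y": 0.6, "z": -0.4, "ax": 0.6, "ay": 0, "az": 0},
    {"x": 0, "y": 1.2, "z": -0.8, "ax": 1.2, "ay": 0, "az": 0},
    {"x": 0, "y": 1.8, "z": -1.2, "ax": 1.76, "ay": 0, "az": 0},
    {"x": 0, "y": 2.3, "z": -1.5, "ax": 1.76, "ay": 0, "az": 0},
    {"x": 0, "y": 2.3, "z": -1.5, "ax": 1.76, "ay": 0, "az": 0},
    {"x": 0, "y": 2.3, "z": -1.5, "ax": 1.76, "ay": 0, "az": 0},
  ],
  jaw=0.5,
)

```text
time_s: 0.8
ee_pos: [0.4999, 0.1154, 0.2484]
eef_rot: [[0.001, 0.151, 0.988], [-0.0, 0.988, -0.151], [-1.0, -0.0, 0.001]]
force: [0.4, 0.7, -0.4]
width: 0.0427
```

```bash
python3 - <<'E'
from h import *
st()
snap("wrist","w2")
E
```

```text
time_s 0.8
ee_pos [0.4999 0.1154 0.2484]
force [ 0.3632  0.7099 -0.3792]
width 0.0427
[[ 0.001  0.151  0.988]
 [-0.     0.988 -0.151]
 [-1.    -0.     0.001]]
```

View pics/w2.png

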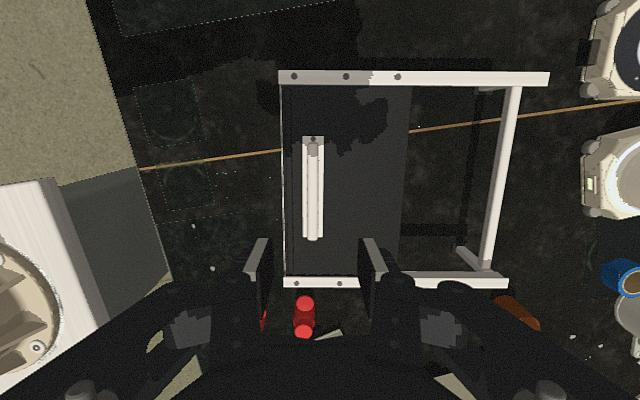

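```bash
python3 - <<'E'
from h import *
crop("w2","w2a",270,60,430,180,5)
crop("w2","w2b",270,180,430,300,5)
E
```

```text
(no output)
```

View pics/w2a.png

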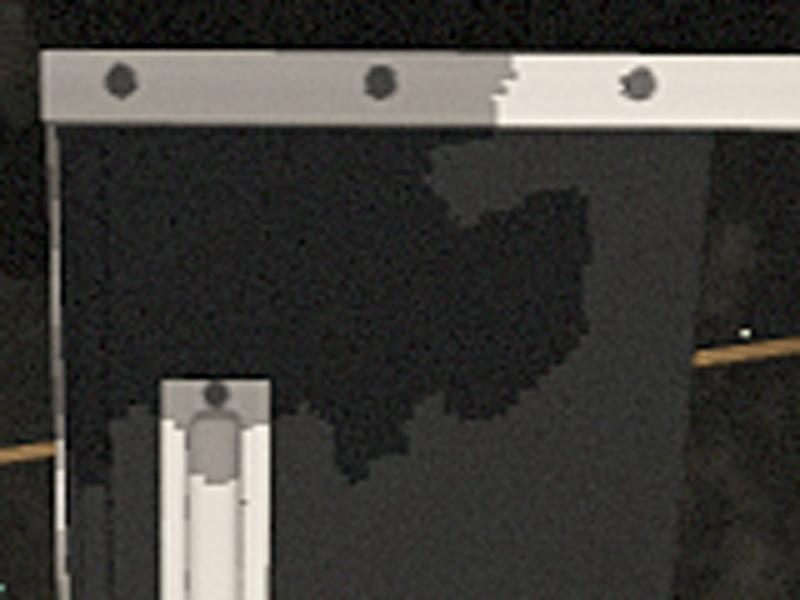

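View pics/w2b.png

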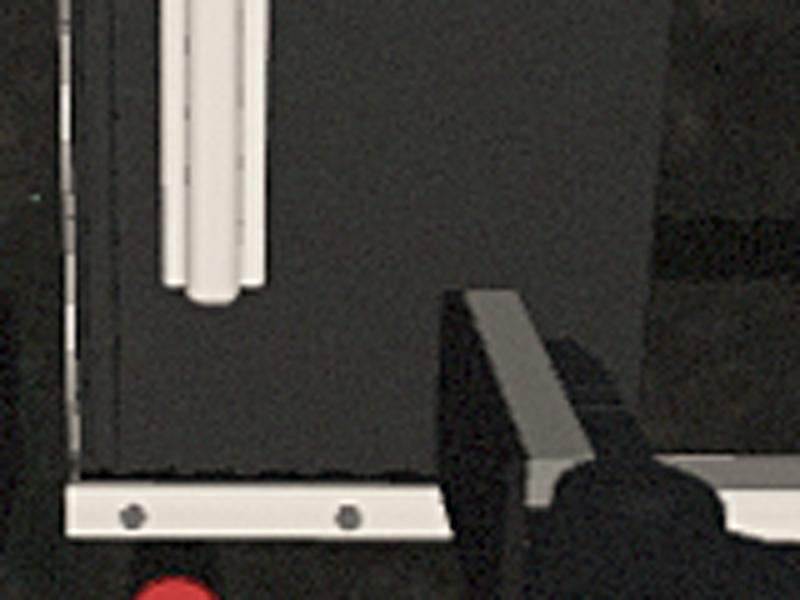

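```bash
python3 - <<'E'
from h import *
P=lambda u,v,z:px("w2",u,v,z)
bT=P(312.8,142.8,.114); bB=P(312.6,239.5,.114)
print("bar",bT*1e3,bB*1e3,np.linalg.norm(bT-bB),(bT+bB)*500)
d=bT-bB; print(np.degrees(np.arctan2(-d[0],d[1])))
L=P(278.4,70,.093);Lb=P(550,71.5,.093);R=P(283.2,287.6,.093)
print(L*1e3,R*1e3,np.linalg.norm(L-R)); d=L-R; print(np.degrees(np.arctan2(-d[0],d[1])))
d=Lb-L; print(np.linalg.norm(d),np.degrees(np.arctan2(d[1],d[0])))
E
```

```text
bar [504.42859515 162.50417786 114.        ] [490.59464927  74.74267806 114.        ] 0.0888451400191295 [497.51162221 118.62342796 114.        ]
-8.957890798292793
[484.10040477 226.83600212  93.        ] [450.00014225  16.74563182  93.        ] 0.21283982615065597
-9.219411197594319
0.2359329971609247 -9.005626521954575
```

jog_arm(
  deltas=[
    {"x": 0.6, "y": 0.056, "z": -0.057, "ax": 0.06, "ay": 0, "az": 0},
    {"x": 1.2, "y": 0.056, "z": -0.057, "ax": 0.06, "ay": 0, "az": 0},
    {"x": 1.8, "y": 0.056, "z": -0.057, "ax": 0.06, "ay": 0, "az": 0},
    {"x": 2.3, "y": 0.056, "z": -0.057, "ax": 0.06, "ay": 0, "az": 0},
    {"x": 2.68, "y": 0.056, "z": -0.057, "ax": 0.06, "ay": 0, "az": 0},
    {"x": 2.68, "y": 0.056, "z": -0.057, "ax": 0.06, "ay": 0, "az": 0},
  ],
)

```text
time_s: 1.45
ee_pos: [0.4962, 0.1169, 0.1114]
eef_rot: [[-0.005, 0.16, 0.987], [-0.001, 0.987, -0.16], [-1.0, -0.002, -0.005]]
force: [-0.4, -0.7, -0.1]
width: 0.0429
```

```bash
python3 - <<'E'
from h import *
snap("wrist","w3"); snap("scene","s3",(250,120,410,240),4)
E
```

```text
(no output)
```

View pics/w3.png

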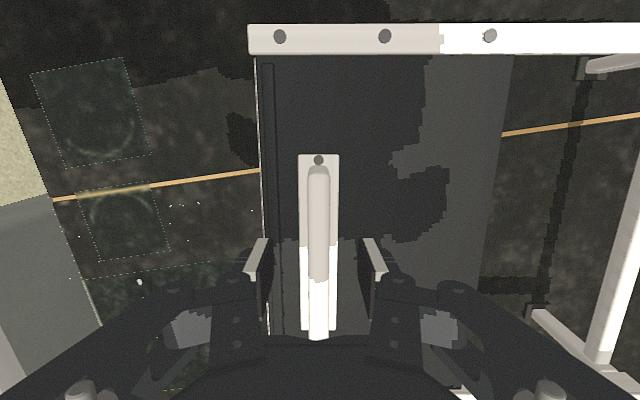

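View pics/s3.png

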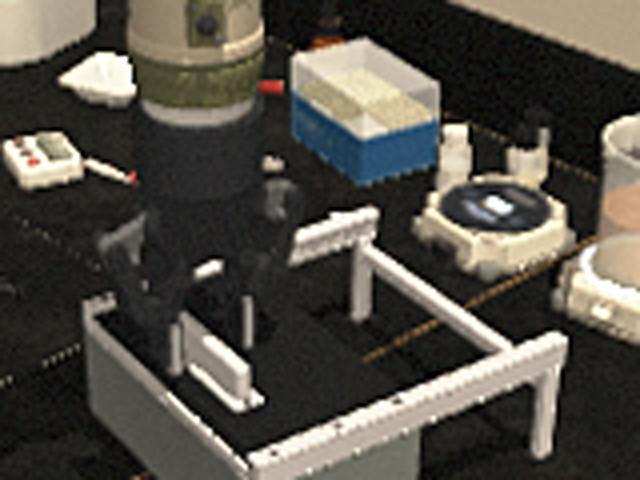

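jog_arm(
  deltas=[
    {"x": 0, "y": 0, "z": 0, "ax": 0, "ay": 0, "az": 0},
    {"x": 0, "y": 0, "z": 0, "ax": 0, "ay": 0, "az": 0},
    {"x": 0, "y": 0, "z": 0, "ax": 0, "ay": 0, "az": 0},
    {"x": 0, "y": 0, "z": 0, "ax": 0, "ay": 0, "az": 0},
    {"x": 0, "y": 0, "z": 0, "ax": 0, "ay": 0, "az": 0},
  ],
  jaw=0.05,
)

```text
time_s: 2.05
ee_pos: [0.4987, 0.1181, 0.1157]
eef_rot: [[0.003, 0.158, 0.987], [-0.0, 0.987, -0.158], [-1.0, 0.0, 0.003]]
force: [-1.0, -1.4, 6.3]
width: 0.0083
```

jog_arm(
  deltas=[
    {"x": 0, "y": 0, "z": 0.3, "ax": 0, "ay": 0, "az": 0},
    {"x": 0, "y": 0, "z": 0.6, "ax": 0, "ay": 0, "az": 0},
    {"x": 0, "y": 0, "z": 0.9, "ax": 0, "ay": 0, "az": 0},
    {"x": 0, "y": 0, "z": 1.2, "ax": 0, "ay": 0, "az": 0},
    {"x": 0, "y": 0, "z": 1.5, "ax": 0, "ay": 0, "az": 0},
    {"x": 0, "y": 0, "z": 1.8, "ax": 0, "ay": 0, "az": 0},
    {"x": 0, "y": 0, "z": 2.05, "ax": 0, "ay": 0, "az": 0},
    {"x": 0, "y": 0, "z": 2.14, "ax": 0, "ay": 0, "az": 0},
  ],
)

```text
time_s: 2.85
ee_pos: [0.6031, 0.1014, 0.1157]
eef_rot: [[-0.001, 0.158, 0.987], [0.001, 0.987, -0.158], [-1.0, 0.0, -0.001]]
force: [-14.2, 1.6, 17.0]
width: 0.0087
```

jog_arm(
  deltas=[
    {"x": 0, "y": 0, "z": 0.03, "ax": 0, "ay": 0, "az": 0},
    {"x": 0, "y": 0, "z": 0.03, "ax": 0, "ay": 0, "az": 0},
    {"x": 0, "y": 0, "z": 0.03, "ax": 0, "ay": 0, "az": 0},
  ],
)

```text
time_s: 3.15
ee_pos: [0.603, 0.1015, 0.1157]
eef_rot: [[-0.002, 0.158, 0.988], [0.0, 0.988, -0.158], [-1.0, 0.0, -0.002]]
force: [-8.6, -0.3, 11.7]
width: 0.0083
```

```bash
python3 - <<'E'
from h import *
st();snap("wrist","w4"); snap("scene","s4",(250,120,450,280),4)
E
```

```text
time_s 3.15
ee_pos [0.603  0.1015 0.1157]
force [-8.6305 -0.273  11.7263]
width 0.0083
[[-0.002  0.158  0.988]
 [ 0.     0.988 -0.158]
 [-1.     0.    -0.002]]
```

View pics/w4.png

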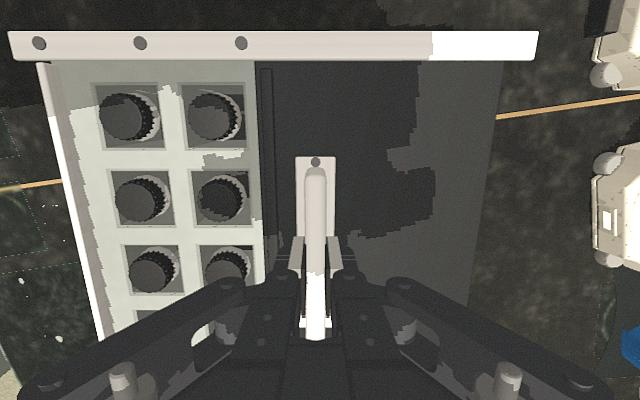

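View pics/s4.png

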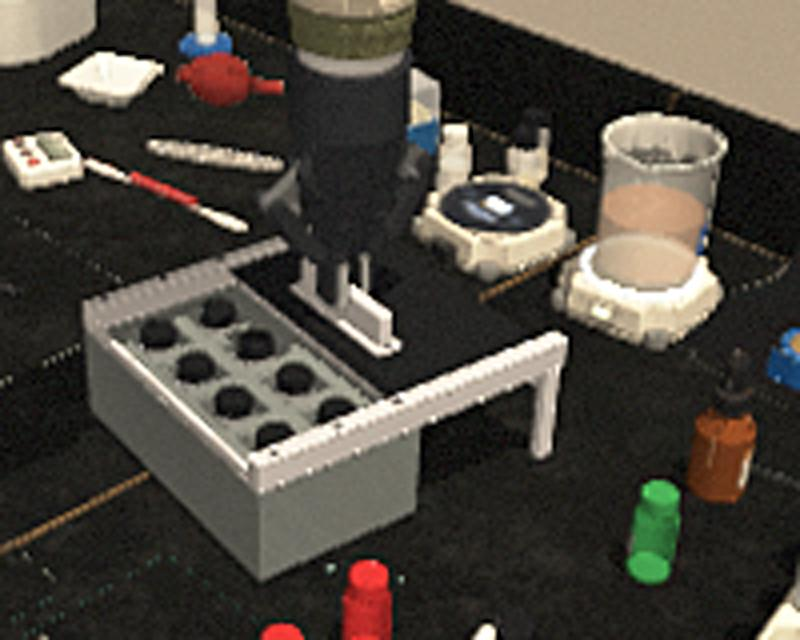

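jog_arm(
  deltas=[
    {"x": 0, "y": 0, "z": 0.04, "ax": 0, "ay": 0, "az": 0},
    {"x": 0, "y": 0, "z": 0.06, "ax": 0, "ay": 0, "az": 0},
    {"x": 0, "y": 0, "z": 0.06, "ax": 0, "ay": 0, "az": 0},
    {"x": 0, "y": 0, "z": 0.06, "ax": 0, "ay": 0, "az": 0},
  ],
)

```text
time_s: 3.65
ee_pos: [0.6031, 0.1014, 0.1157]
eef_rot: [[-0.007, 0.157, 0.988], [0.001, 0.988, -0.157], [-1.0, -0.0, -0.007]]
force: [-14.9, 1.8, 17.0]
width: 0.0081
```

jog_arm(
  deltas=[
    {"x": 0, "y": 0, "z": -0.08, "ax": 0, "ay": 0, "az": 0},
    {"x": 0, "y": 0, "z": -0.08, "ax": 0, "ay": 0, "az": 0},
    {"x": 0, "y": 0, "z": -0.08, "ax": 0, "ay": 0, "az": 0},
    {"x": 0, "y": 0, "z": -0.08, "ax": 0, "ay": 0, "az": 0},
  ],
  jaw=0.4,
)

```text
time_s: 4.05
ee_pos: [0.6042, 0.1011, 0.1142]
eef_rot: [[0.001, 0.158, 0.987], [-0.0, 0.987, -0.158], [-1.0, 0.0, 0.001]]
force: [0.5, -0.5, -0.3]
width: 0.0338
```

jog_arm(
  deltas=[
    {"x": -0.5, "y": 0, "z": 0, "ax": 0, "ay": 0, "az": 0},
    {"x": -1, "y": 0, "z": 0, "ax": 0, "ay": 0, "az": 0},
    {"x": -1.5, "y": 0, "z": -0.7, "ax": 0, "ay": 0, "az": 0},
    {"x": -2, "y": 0, "z": -1.4, "ax": 0, "ay": 0, "az": 0},
    {"x": -2.2, "y": 0, "z": -1.8, "ax": 0, "ay": 0, "az": 0},
    {"x": -2.2, "y": 0, "z": -1.8, "ax": 0, "ay": 0, "az": 0},
  ],
)

```text
time_s: 4.65
ee_pos: [0.514, 0.1159, 0.2265]
eef_rot: [[0.003, 0.157, 0.988], [0.0, 0.988, -0.157], [-1.0, 0.001, 0.003]]
force: [0.7, 0.1, 0.5]
width: 0.0341
```

```bash
cat >> h.py <<'E'
C=np.array([.5265,.1132]); YAW=np.radians(-9)
def well(i,z=.08):
    x=-.023 if i<4 else .023; y=[.069,.023,-.023,-.069][i%4]
    c,s=np.cos(YAW),np.sin(YAW); return np.array([C[0]+c*x-s*y,C[1]+s*x+c*y,z])
def go(P,yaw=None):
    "tool-axis units to reach P (TCP), optional jaw yaw deg"
    s=get_state(); R=np.array(s["eef_rot"]); print("from",np.round(s["ee_pos"],4),"-> units xyz",np.round(R.T@(np.asarray(P)-s["ee_pos"])/.05,3), "force",np.round(s["force"],1))
E
python3 - <<'E'
from h import *
st();snap("wrist","w5")
f=np.load("pics/w5.npz")["f"].copy()
for i in range(8):
    p=proj("w5",well(i)); print(i,p,np.round(well(i),4)); cv2.circle(f,(int(p[0]),int(p[1])),2,(0,0,255),-1)
cv2.imwrite("pics/w5m.png",f)
E
```

```text
time_s 4.65
ee_pos [0.514  0.1159 0.2265]
force [0.6771 0.0839 0.479 ]
width 0.0341
[[ 0.003  0.157  0.988]
 [ 0.     0.988 -0.157]
 [-1.     0.001  0.003]]
0 [303.8103429 117.4548721] [0.5146 0.1849 0.08  ]
1 [304.36129486 169.61800613] [0.5074 0.1395 0.08  ]
2 [304.86541811 217.34748283] [0.5002 0.0941 0.08  ]
3 [305.32843964 261.18552353] [0.493  0.0486 0.08  ]
4 [356.41058481 117.40233717] [0.56   0.1778 0.08  ]
5 [354.62771109 169.54452484] [0.5528 0.1323 0.08  ]
6 [352.99630974 217.25672919] [0.5456 0.0869 0.08  ]
7 [351.4978638  261.08050017] [0.5384 0.0415 0.08  ]
```

View pics/w5m.png

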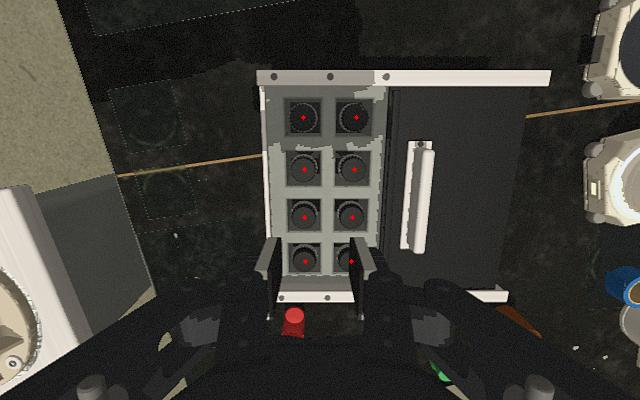

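```bash
python3 - <<'E'
from h import *
f=cv2.imread("pics/w5m.png")[90:290,260:400]
cv2.imwrite("pics/w5c.png",cv2.resize(f,None,fx=3,fy=3,interpolation=cv2.INTER_NEAREST)*1)
E
```

```text
(no output)
```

View pics/w5c.png

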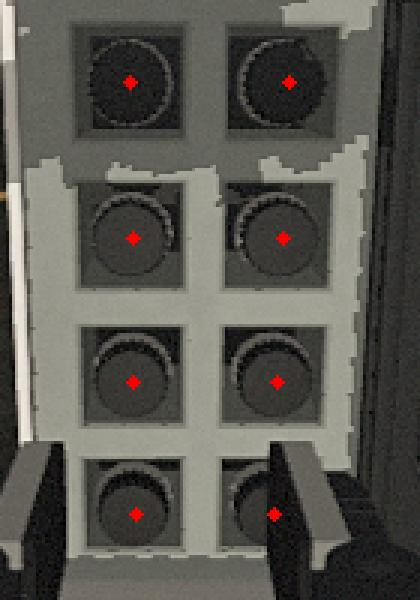

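```bash
python3 - <<'E'
from h import *
for i in range(4): 
    w=well(i,.115); go(w)
E
```

```text
from [0.5152 0.1156 0.2254] -> units xyz [ 2.209  1.366 -0.237] force [ 0.6 -0.8  0.8]
from [0.5152 0.1156 0.2254] -> units xyz [ 2.208  0.446 -0.236] force [ 0.6 -0.8  0.8]
from [0.5152 0.1156 0.2254] -> units xyz [ 2.208 -0.474 -0.235] force [ 0.6 -0.8  0.8]
from [0.5152 0.1156 0.2254] -> units xyz [ 2.207 -1.394 -0.234] force [ 0.6 -0.8  0.8]
```

jog_arm(
  deltas=[
    {"x": 0, "y": 0.5, "z": -0.235, "ax": 0, "ay": 0, "az": 0},
    {"x": 0.5, "y": 1, "z": -0.235, "ax": 0, "ay": 0, "az": 0},
    {"x": 1, "y": 1.37, "z": -0.235, "ax": 0, "ay": 0, "az": 0},
    {"x": 1.5, "y": 1.37, "z": -0.235, "ax": 0, "ay": 0, "az": 0},
    {"x": 2, "y": 1.37, "z": -0.235, "ax": 0, "ay": 0, "az": 0},
    {"x": 2.2, "y": 1.37, "z": -0.235, "ax": 0, "ay": 0, "az": 0},
    {"x": 2.2, "y": 1.37, "z": -0.235, "ax": 0, "ay": 0, "az": 0},
  ],
  jaw=0,
)

```text
time_s: 5.4
ee_pos: [0.5134, 0.1844, 0.1119]
eef_rot: [[-0.004, 0.159, 0.987], [-0.001, 0.987, -0.159], [-1.0, -0.002, -0.004]]
force: [0.2, 1.0, -0.4]
width: -0.0002
```

jog_arm(
  deltas=[
    {"x": 0.15, "y": 0, "z": 0, "ax": 0, "ay": 0, "az": 0},
    {"x": 0.3, "y": 0, "z": 0, "ax": 0, "ay": 0, "az": 0},
    {"x": 0.36, "y": 0, "z": 0, "ax": 0, "ay": 0, "az": 0},
    {"x": 0.36, "y": 0, "z": 0, "ax": 0, "ay": 0, "az": 0},
  ],
)

```text
time_s: 5.8
ee_pos: [0.5143, 0.1849, 0.0964]
eef_rot: [[0.0, 0.158, 0.987], [0.0, 0.987, -0.158], [-1.0, 0.0, 0.0]]
force: [0.2, -0.2, -0.3]
width: -0.0
```

jog_arm(
  deltas=[
    {"x": 0.03, "y": 0, "z": 0, "ax": 0, "ay": 0, "az": 0},
    {"x": 0.06, "y": 0, "z": 0, "ax": 0, "ay": 0, "az": 0},
    {"x": 0.08, "y": 0, "z": 0, "ax": 0, "ay": 0, "az": 0},
    {"x": 0.08, "y": 0, "z": 0, "ax": 0, "ay": 0, "az": 0},
  ],
)

```text
time_s: 6.2
ee_pos: [0.5145, 0.1849, 0.0925]
eef_rot: [[0.001, 0.158, 0.987], [0.0, 0.987, -0.158], [-1.0, 0.0, 0.001]]
force: [0.1, 0.1, 0.7]
width: 0.0002
```

jog_arm(
  deltas=[
    {"x": 0.03, "y": 0, "z": 0, "ax": 0, "ay": 0, "az": 0},
    {"x": 0.06, "y": 0, "z": 0, "ax": 0, "ay": 0, "az": 0},
    {"x": 0.06, "y": 0, "z": 0, "ax": 0, "ay": 0, "az": 0},
  ],
)

```text
time_s: 6.5
ee_pos: [0.5143, 0.185, 0.0892]
eef_rot: [[0.0, 0.158, 0.987], [0.0, 0.987, -0.158], [-1.0, 0.0, 0.0]]
force: [0.6, -0.2, 1.2]
width: -0.0001
```

```bash
python3 - <<'E'
from h import *
st();snap("scene","s6",(270,130,350,220),7);snap("wrist","w6")
E
```

```text
time_s 6.5
ee_pos [0.5143 0.185  0.0892]
force [ 0.6262 -0.168   1.2229]
width -0.0001
[[ 0.     0.158  0.987]
 [ 0.     0.987 -0.158]
 [-1.     0.     0.   ]]
```

View pics/s6.png

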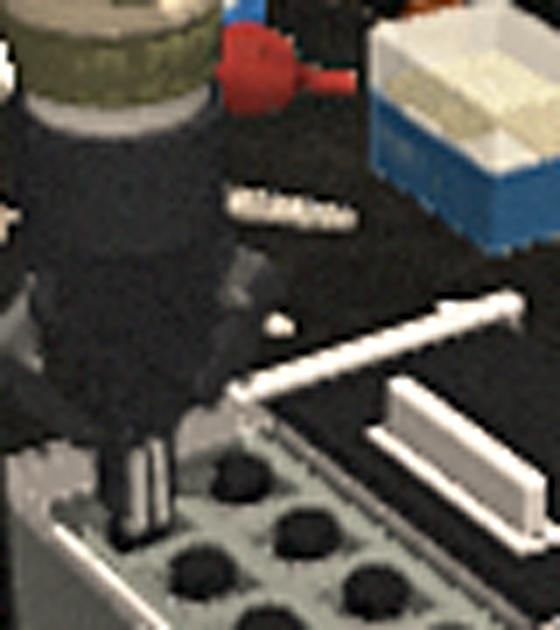

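View pics/w6.png

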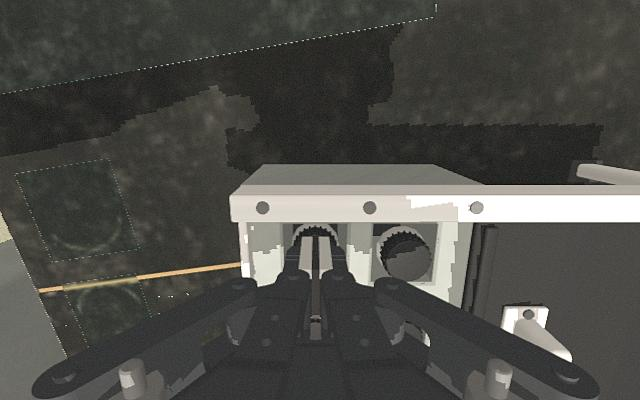

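jog_arm(
  deltas=[
    {"x": -0.4, "y": 0, "z": 0, "ax": 0, "ay": 0, "az": 0},
    {"x": -0.4, "y": -0.46, "z": 0, "ax": 0, "ay": 0, "az": 0},
    {"x": -0.3, "y": -0.92, "z": 0, "ax": 0, "ay": 0, "az": 0},
    {"x": -0.15, "y": -0.92, "z": 0, "ax": 0, "ay": 0, "az": 0},
    {"x": -0.12, "y": -0.92, "z": 0, "ax": 0, "ay": 0, "az": 0},
    {"x": -0.09, "y": -0.92, "z": 0, "ax": 0, "ay": 0, "az": 0},
    {"x": -0.06, "y": -0.92, "z": 0, "ax": 0, "ay": 0, "az": 0},
    {"x": -0.06, "y": -0.92, "z": 0, "ax": 0, "ay": 0, "az": 0},
  ],
)

```text
time_s: 7.4
ee_pos: [0.5065, 0.138, 0.0969]
eef_rot: [[0.002, 0.159, 0.987], [-0.005, 0.987, -0.159], [-1.0, -0.004, 0.003]]
force: [-14.7, -9.4, 40.2]
width: -0.0
```

jog_arm(
  deltas=[
    {"x": -0.35, "y": 0, "z": 0, "ax": 0, "ay": 0, "az": 0},
    {"x": -0.35, "y": -0.46, "z": 0, "ax": 0, "ay": 0, "az": 0},
    {"x": -0.25, "y": -0.92, "z": 0, "ax": 0, "ay": 0, "az": 0},
    {"x": -0.12, "y": -0.92, "z": 0, "ax": 0, "ay": 0, "az": 0},
    {"x": -0.09, "y": -0.92, "z": 0, "ax": 0, "ay": 0, "az": 0},
    {"x": -0.06, "y": -0.92, "z": 0, "ax": 0, "ay": 0, "az": 0},
    {"x": -0.05, "y": -0.92, "z": 0, "ax": 0, "ay": 0, "az": 0},
    {"x": -0.05, "y": -0.92, "z": 0, "ax": 0, "ay": 0, "az": 0},
  ],
)

```text
time_s: 8.2
ee_pos: [0.4996, 0.0948, 0.0946]
eef_rot: [[-0.0, 0.157, 0.988], [0.001, 0.988, -0.157], [-1.0, 0.0, -0.0]]
force: [0.6, 0.4, 0.4]
width: 0.0003
```

jog_arm(
  deltas=[
    {"x": 0.04, "y": 0, "z": 0, "ax": 0, "ay": 0, "az": 0},
    {"x": 0.04, "y": 0, "z": 0, "ax": 0, "ay": 0, "az": 0},
  ],
)

```text
time_s: 8.4
ee_pos: [0.4998, 0.0945, 0.0927]
eef_rot: [[0.0, 0.158, 0.987], [0.0, 0.987, -0.158], [-1.0, 0.0, 0.0]]
force: [0.2, 0.9, 1.3]
width: 0.0002
```

jog_arm(
  deltas=[
    {"x": -0.35, "y": 0, "z": 0, "ax": 0, "ay": 0, "az": 0},
    {"x": -0.35, "y": -0.46, "z": 0, "ax": 0, "ay": 0, "az": 0},
    {"x": -0.25, "y": -0.92, "z": 0, "ax": 0, "ay": 0, "az": 0},
    {"x": -0.12, "y": -0.92, "z": 0, "ax": 0, "ay": 0, "az": 0},
    {"x": -0.09, "y": -0.92, "z": 0, "ax": 0, "ay": 0, "az": 0},
    {"x": -0.06, "y": -0.92, "z": 0, "ax": 0, "ay": 0, "az": 0},
    {"x": -0.04, "y": -0.92, "z": 0, "ax": 0, "ay": 0, "az": 0},
    {"x": -0.04, "y": -0.92, "z": 0, "ax": 0, "ay": 0, "az": 0},
  ],
)

```text
time_s: 9.2
ee_pos: [0.492, 0.0482, 0.0969]
eef_rot: [[0.0, 0.158, 0.987], [-0.003, 0.987, -0.158], [-1.0, -0.003, 0.001]]
force: [-8.7, -5.1, 21.2]
width: 0.0001
```

jog_arm(
  deltas=[
    {"x": -0.4, "y": 0, "z": 0, "ax": 0, "ay": 0, "az": 0},
    {"x": -0.4, "y": 0, "z": 0.46, "ax": 0, "ay": 0, "az": 0},
    {"x": -0.25, "y": 0, "z": 0.92, "ax": 0, "ay": 0, "az": 0},
    {"x": -0.12, "y": 0, "z": 0.92, "ax": 0, "ay": 0, "az": 0},
    {"x": -0.08, "y": 0, "z": 0.92, "ax": 0, "ay": 0, "az": 0},
    {"x": -0.04, "y": 0, "z": 0.92, "ax": 0, "ay": 0, "az": 0},
    {"x": 0, "y": 0, "z": 0.92, "ax": 0, "ay": 0, "az": 0},
    {"x": 0, "y": 0, "z": 0.92, "ax": 0, "ay": 0, "az": 0},
  ],
)

```text
time_s: 10.0
ee_pos: [0.537, 0.0416, 0.0947]
eef_rot: [[-0.001, 0.158, 0.987], [-0.0, 0.987, -0.158], [-1.0, -0.0, -0.001]]
force: [0.3, -0.1, -0.1]
width: -0.0001
```

jog_arm(
  deltas=[
    {"x": -0.4, "y": 0, "z": 0, "ax": 0, "ay": 0, "az": 0},
    {"x": -0.4, "y": 0.46, "z": 0, "ax": 0, "ay": 0, "az": 0},
    {"x": -0.25, "y": 0.92, "z": 0, "ax": 0, "ay": 0, "az": 0},
    {"x": -0.12, "y": 0.92, "z": 0, "ax": 0, "ay": 0, "az": 0},
    {"x": -0.08, "y": 0.92, "z": 0, "ax": 0, "ay": 0, "az": 0},
    {"x": -0.04, "y": 0.92, "z": 0, "ax": 0, "ay": 0, "az": 0},
    {"x": 0, "y": 0.92, "z": 0, "ax": 0, "ay": 0, "az": 0},
    {"x": 0, "y": 0.92, "z": 0, "ax": 0, "ay": 0, "az": 0},
  ],
)

```text
time_s: 10.8
ee_pos: [0.545, 0.0862, 0.0947]
eef_rot: [[-0.0, 0.159, 0.987], [-0.0, 0.987, -0.159], [-1.0, -0.0, 0.0]]
force: [-0.3, 0.1, 0.0]
width: 0.0003
```

jog_arm(
  deltas=[
    {"x": -0.4, "y": 0, "z": 0, "ax": 0, "ay": 0, "az": 0},
    {"x": -0.4, "y": 0.46, "z": 0, "ax": 0, "ay": 0, "az": 0},
    {"x": -0.25, "y": 0.92, "z": 0, "ax": 0, "ay": 0, "az": 0},
    {"x": -0.12, "y": 0.92, "z": 0, "ax": 0, "ay": 0, "az": 0},
    {"x": -0.08, "y": 0.92, "z": 0, "ax": 0, "ay": 0, "az": 0},
    {"x": -0.04, "y": 0.92, "z": 0, "ax": 0, "ay": 0, "az": 0},
    {"x": 0, "y": 0.92, "z": 0, "ax": 0, "ay": 0, "az": 0},
    {"x": 0, "y": 0.92, "z": 0, "ax": 0, "ay": 0, "az": 0},
  ],
)

```text
time_s: 11.6
ee_pos: [0.5519, 0.1316, 0.097]
eef_rot: [[0.001, 0.159, 0.987], [0.0, 0.987, -0.159], [-1.0, 0.001, 0.0]]
force: [-5.4, 0.5, 14.1]
width: -0.0003
```

jog_arm(
  deltas=[
    {"x": -0.4, "y": 0, "z": 0, "ax": 0, "ay": 0, "az": 0},
    {"x": -0.4, "y": 0.46, "z": 0, "ax": 0, "ay": 0, "az": 0},
    {"x": -0.25, "y": 0.92, "z": 0, "ax": 0, "ay": 0, "az": 0},
    {"x": -0.12, "y": 0.92, "z": 0, "ax": 0, "ay": 0, "az": 0},
    {"x": -0.08, "y": 0.92, "z": 0, "ax": 0, "ay": 0, "az": 0},
    {"x": -0.04, "y": 0.92, "z": 0, "ax": 0, "ay": 0, "az": 0},
    {"x": 0, "y": 0.92, "z": 0, "ax": 0, "ay": 0, "az": 0},
    {"x": 0, "y": 0.92, "z": 0, "ax": 0, "ay": 0, "az": 0},
  ],
)

```text
time_s: 12.4
ee_pos: [0.559, 0.1766, 0.097]
eef_rot: [[0.0, 0.159, 0.987], [0.0, 0.987, -0.159], [-1.0, 0.0, 0.0]]
force: [-6.2, -0.7, 14.3]
width: 0.0002
```

jog_arm(
  deltas=[
    {"x": -0.8, "y": 0, "z": 0, "ax": 0, "ay": 0, "az": 0},
    {"x": -1.6, "y": 0, "z": 0, "ax": 0, "ay": 0, "az": 0},
    {"x": -2.3, "y": -0.5, "z": -0.2, "ax": 0, "ay": 0, "az": 0},
    {"x": -2.8, "y": -1.3, "z": -0.4, "ax": 0, "ay": 0, "az": 0},
    {"x": -3, "y": -2.2, "z": -0.6, "ax": 0, "ay": 0, "az": 0},
    {"x": -3, "y": -3.1, "z": -0.8, "ax": 0, "ay": 0, "az": 0},
    {"x": -3, "y": -4, "z": -1, "ax": 0, "ay": 0, "az": 0},
    {"x": -3, "y": -4.5, "z": -1, "ax": 0, "ay": 0, "az": 0},
  ],
)

```text
time_s: 13.2
ee_pos: [0.4723, -0.0397, 0.2452]
eef_rot: [[-0.0, 0.162, 0.987], [-0.001, 0.987, -0.162], [-1.0, -0.001, -0.0]]
force: [0.4, 0.3, 0.9]
width: 0.0002
```

jog_arm(
  deltas=[
    {"x": 0, "y": -0.8, "z": 0, "ax": 0, "ay": 0, "az": 0},
    {"x": 0, "y": -1.6, "z": 0, "ax": 0, "ay": 0, "az": 0},
    {"x": 0, "y": -2.3, "z": 0, "ax": 0, "ay": 0, "az": 0},
    {"x": 0, "y": -2.3, "z": 0, "ax": 0, "ay": 0, "az": 0},
    {"x": 0, "y": -2.3, "z": 0, "ax": 0, "ay": 0, "az": 0},
  ],
  jaw=0.5,
)

```text
time_s: 13.7
ee_pos: [0.4556, -0.1513, 0.2447]
eef_rot: [[-0.0, 0.162, 0.987], [0.0, 0.987, -0.162], [-1.0, 0.0, -0.0]]
force: [-0.8, 0.9, -0.3]
width: 0.0427
```

```bash
python3 - <<'E'
from h import *
st();snap("wrist","w7")
snap("scene","s7",(280,200,440,360),4)
E
```

```text
time_s 13.7
ee_pos [ 0.4556 -0.1513  0.2447]
force [-0.7892  0.9122 -0.2664]
width 0.0427
[[-0.     0.162  0.987]
 [ 0.     0.987 -0.162]
 [-1.     0.    -0.   ]]
```

View pics/w7.png

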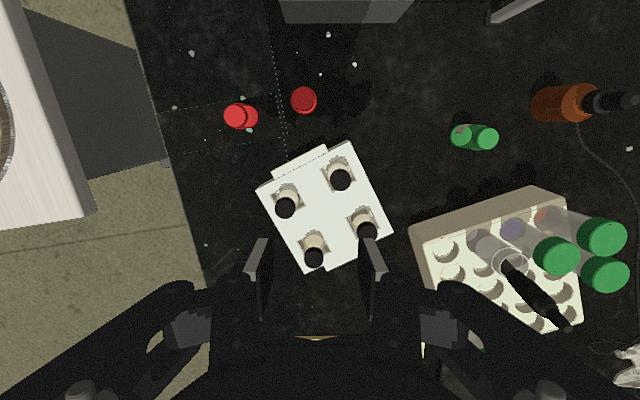

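View pics/s7.png

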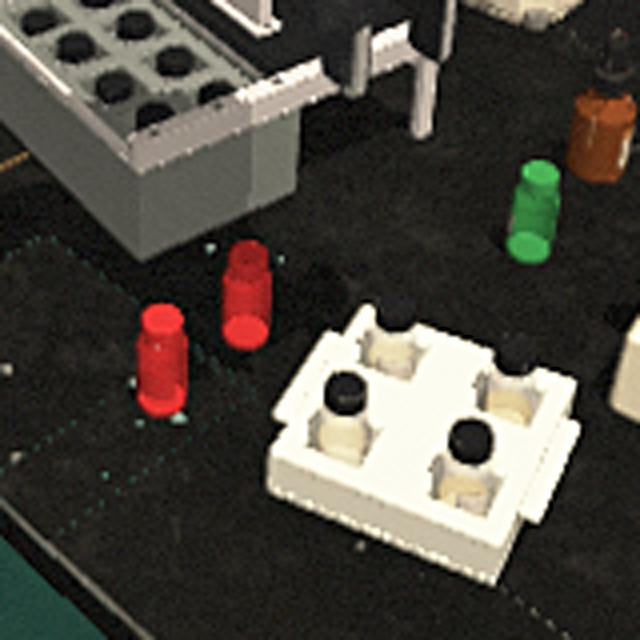

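```bash
python3 - <<'E'
from h import *
crop("w7","w7a",250,140,400,280,5)
E
```

```text
(no output)
```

View pics/w7a.png

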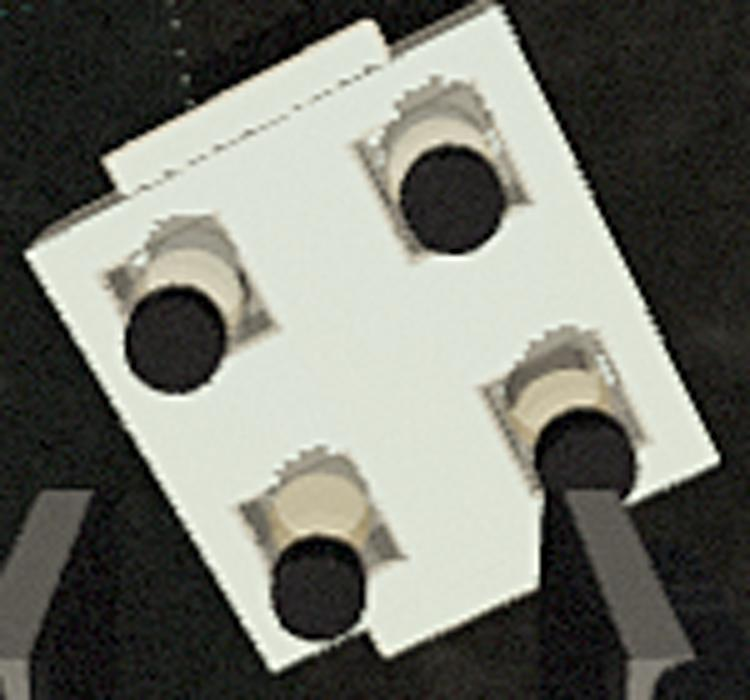

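```bash
python3 - <<'E'
from h import *
V={k:px("w7",u,v,.067) for k,u,v in[("A",285,208.4),("B",340.2,180),("C",313.8,257.4),("D",367.2,232.4)]}
for k in V: print(k,np.round(V[k]*1e3,1))
V={k:V[k][:2] for k in V}
print([np.round(np.linalg.norm(V[a]-V[b])*1e3,1) for a,b in("AB","CD","AC","BD")])
d=V["B"]-V["A"]; print(np.degrees(np.arctan2(d[1],d[0])))
for u,v in[(237,117),(303,97)]: print("red",px("w7",u,v,.06))
for k in V: go([*V[k],.12])
E
```

```text
A [ 419.4 -170.1   67. ]
B [ 481.2 -149.3   67. ]
C [ 440.2 -230.9   67. ]
D [ 501.9 -211.1   67. ]
[np.float64(65.2), np.float64(64.8), np.float64(64.2), np.float64(65.1)]
18.619662522041004
red [ 0.38906656 -0.07090839  0.06      ]
red [ 0.45718503 -0.06294854  0.06      ]
from [ 0.456  -0.1499  0.2448] -> units xyz [ 2.496 -0.517 -0.657] force [ 0.4 -0.  -0.3]
from [ 0.456  -0.1499  0.2448] -> units xyz [2.495 0.09  0.497] force [ 0.4 -0.  -0.3]
from [ 0.456  -0.1499  0.2448] -> units xyz [ 2.495 -1.651 -0.054] force [ 0.4 -0.  -0.3]
from [ 0.456  -0.1499  0.2448] -> units xyz [ 2.495 -1.064  1.101] force [ 0.4 -0.  -0.3]
```

jog_arm(
  deltas=[
    {"x": 0.6, "y": 0.09, "z": 0.4, "ax": 0, "ay": 0, "az": 0},
    {"x": 1.2, "y": 0.09, "z": 0.5, "ax": 0, "ay": 0, "az": 0},
    {"x": 1.8, "y": 0.09, "z": 0.5, "ax": 0, "ay": 0, "az": 0},
    {"x": 2.3, "y": 0.09, "z": 0.5, "ax": 0, "ay": 0, "az": 0},
    {"x": 2.5, "y": 0.09, "z": 0.5, "ax": 0, "ay": 0, "az": 0},
    {"x": 2.5, "y": 0.09, "z": 0.5, "ax": 0, "ay": 0, "az": 0},
  ],
)

```text
time_s: 14.4
ee_pos: [0.4809, -0.1482, 0.1187]
eef_rot: [[-0.003, 0.157, 0.988], [0.001, 0.988, -0.157], [-1.0, 0.001, -0.003]]
force: [-0.7, 0.7, 0.0]
width: 0.0429
```

```bash
python3 - <<'E'
from h import *
snap("side","d8",(270,180,430,310),5); snap("scene","s8",(300,200,440,340),5)
go([.4812,-.1493,.053])
E
```

```text
from [ 0.4825 -0.1494  0.1208] -> units xyz [ 1.356e+00 -1.000e-03 -2.800e-02] force [-0.1 -0.   0.5]
```

View pics/d8.png

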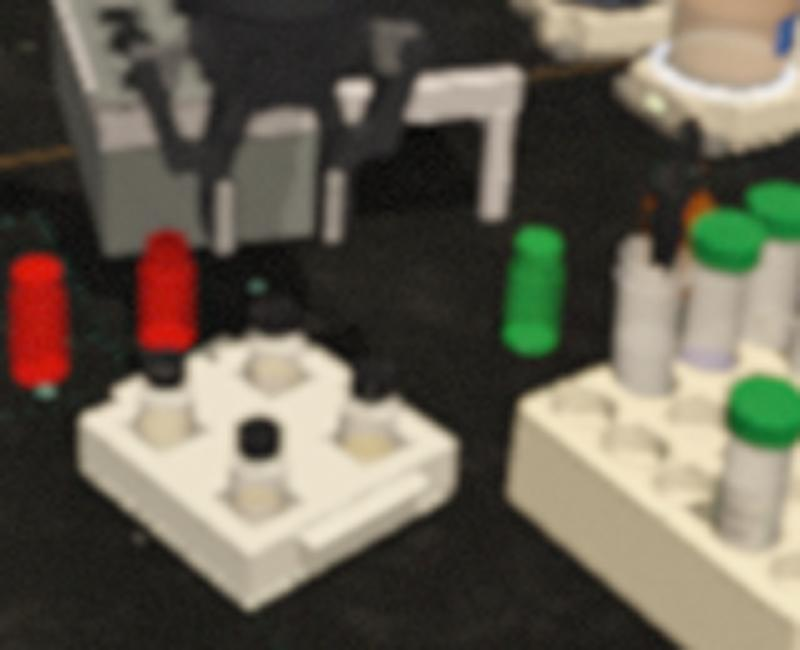

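View pics/s8.png

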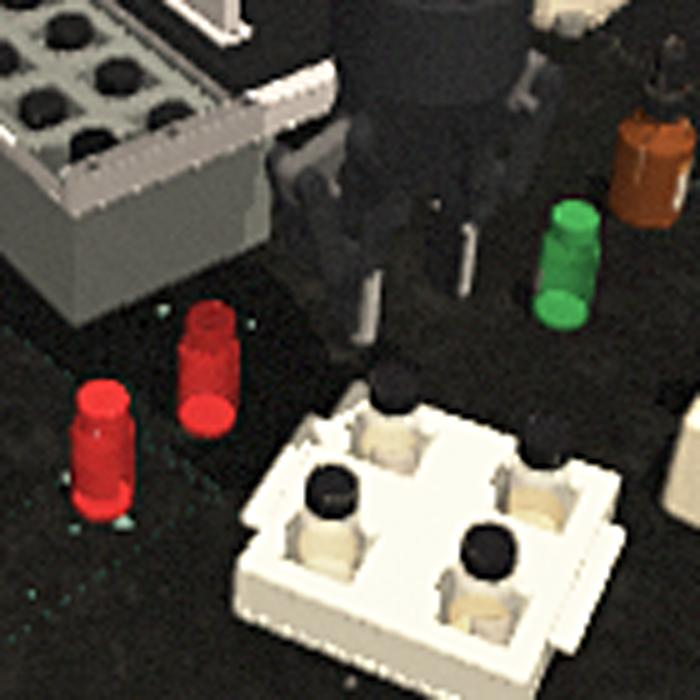

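```bash
python3 - <<'E'
from h import *
for s,off in(("s8",(300,200)),("d8",(270,180))):
  for X in([.4812,-.1493,.067],[.4825,-.1494,.105],[.4194,-.1701,.067],[.4402,-.2309,.067]): print(s,(proj(s,X)-off)*5)
E
```

```text
s8 [386.7115788  372.97103204]
s8 [396.12459132 303.42115441]
s8 [325.79949148 472.5967324 ]
s8 [479.18412829 529.71675197]
d8 [271.86092743 303.77938572]
d8 [276.20628027 234.53329826]
d8 [163.42928591 353.65003267]
d8 [255.92463445 419.64459548]
```

jog_arm(
  deltas=[
    {"x": 0.4, "y": 0, "z": -0.02, "ax": 0, "ay": 0, "az": 0},
    {"x": 0.8, "y": 0, "z": -0.02, "ax": 0, "ay": 0, "az": 0},
    {"x": 1.1, "y": 0, "z": -0.02, "ax": 0, "ay": 0, "az": 0},
    {"x": 1.35, "y": 0, "z": -0.02, "ax": 0, "ay": 0, "az": 0},
    {"x": 1.35, "y": 0, "z": -0.02, "ax": 0, "ay": 0, "az": 0},
  ],
)

```text
time_s: 15.0
ee_pos: [0.4809, -0.1494, 0.0524]
eef_rot: [[-0.0, 0.158, 0.987], [0.0, 0.987, -0.158], [-1.0, 0.0, -0.0]]
force: [0.3, 0.5, 0.5]
width: 0.0425
```

```bash
python3 - <<'E'
from h import *
snap("wrist","w9"); snap("side","d9",(270,180,430,310),5)
E
```

```text
(no output)
```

View pics/w9.png

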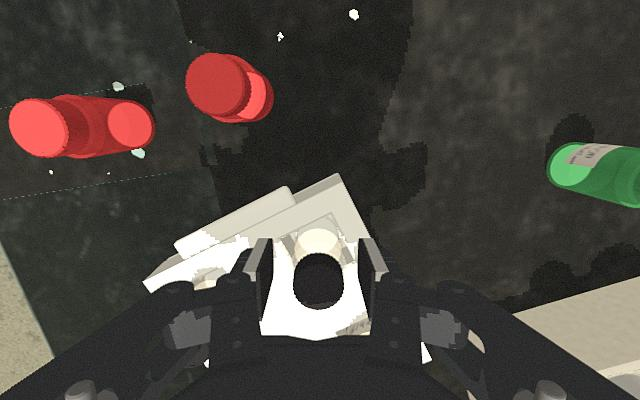

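View pics/d9.png

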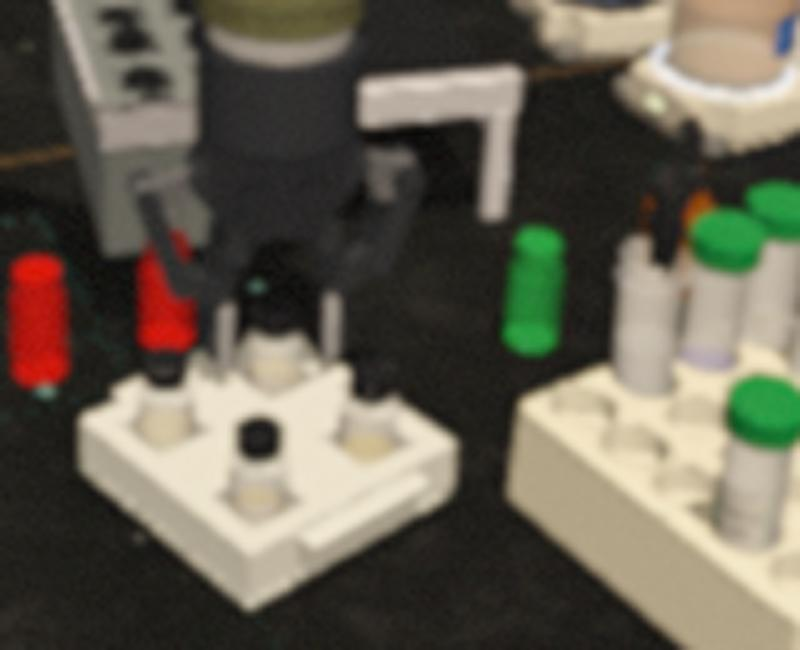

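```bash
python3 - <<'E'
from h import *
print(px("w9",318.5,282,.067))
E
```

```text
[ 0.48181297 -0.14750555  0.067     ]
```

jog_arm(
  deltas=[
    {"x": 0, "y": 0, "z": 0, "ax": 0, "ay": 0, "az": 0},
    {"x": 0, "y": 0, "z": 0, "ax": 0, "ay": 0, "az": 0},
    {"x": 0, "y": 0, "z": 0, "ax": 0, "ay": 0, "az": 0},
    {"x": 0, "y": 0, "z": 0, "ax": 0, "ay": 0, "az": 0},
  ],
  jaw=0,
)

```text
time_s: 15.5
ee_pos: [0.4821, -0.1501, 0.054]
eef_rot: [[0.003, 0.158, 0.987], [-0.001, 0.987, -0.158], [-1.0, -0.001, 0.003]]
force: [-1.8, 0.4, 6.0]
width: 0.0254
```

jog_arm(
  deltas=[
    {"x": -0.3, "y": 0, "z": 0, "ax": 0, "ay": 0, "az": 0},
    {"x": -0.8, "y": 0, "z": 0, "ax": 0, "ay": 0, "az": 0},
    {"x": -1.4, "y": 0, "z": 0, "ax": 0, "ay": 0, "az": 0},
    {"x": -2.0, "y": 0, "z": 0, "ax": 0, "ay": 0, "az": 0},
    {"x": -2.6, "y": 0, "z": 0, "ax": 0, "ay": 0, "az": 0},
    {"x": -3, "y": 0, "z": 0, "ax": 0, "ay": 0, "az": 0},
    {"x": -3, "y": 0, "z": 0, "ax": 0, "ay": 0, "az": 0},
  ],
)

```text
time_s: 16.2
ee_pos: [0.4827, -0.1504, 0.206]
eef_rot: [[0.006, 0.158, 0.987], [-0.003, 0.987, -0.158], [-1.0, -0.002, 0.007]]
force: [1.0, -0.2, -0.8]
width: 0.0256
```

```bash
python3 - <<'E'
from h import *
snap("wrist","w10"); snap("side","d10",(240,100,440,260),4)
go(well(6,.16))
E
```

```text
from [ 0.481  -0.1496  0.2025] -> units xyz [0.85  4.875 0.527] force [ 0.4  0.2 -0.8]
```

View pics/w10.png

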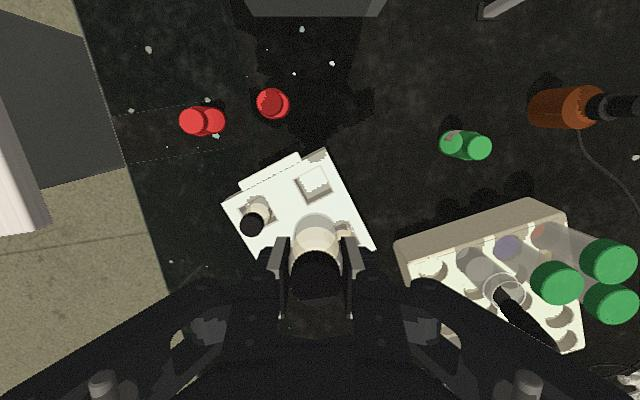

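View pics/d10.png

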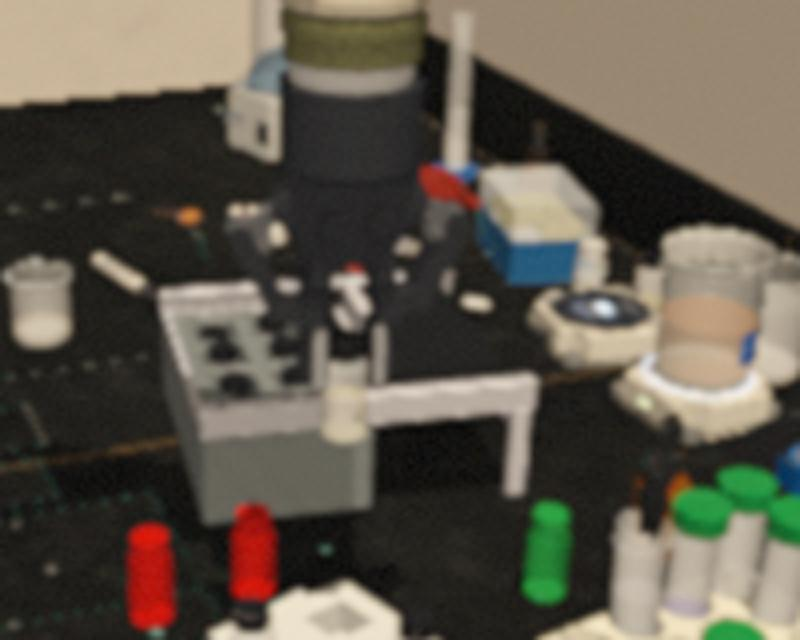

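```bash
python3 - <<'E'
from h import *
crop("w10","w10a",250,190,380,320,5)
E
```

```text
(no output)
```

View pics/w10a.png

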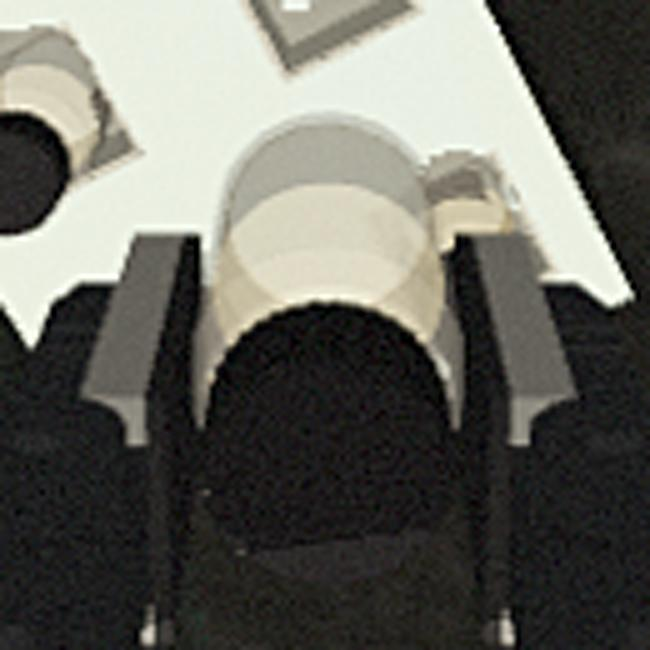

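```bash
python3 - <<'E'
from h import *
print("bot",px("w10",316,236.2,.1535)); print("top",px("w10",315.4,275.2,.2155)); st()
E
```

```text
bot [ 0.48200497 -0.15524267  0.1535    ]
top [ 0.48231924 -0.14787974  0.2155    ]
time_s 16.3
ee_pos [ 0.481  -0.1496  0.2025]
force [ 0.3555  0.1916 -0.7759]
width 0.025
[[ 0.001  0.158  0.987]
 [-0.001  0.987 -0.158]
 [-1.    -0.     0.001]]
```

```bash
python3 - <<'E'
from h import *
im=cv2.imread("pics/w10a.png")
def circ(c,r,z,col):
    pts=[]
    for a in np.linspace(0,2*np.pi,60):
        p=(proj("w10",[c[0]+r*np.cos(a),c[1]+r*np.sin(a),z])-np.array([250,190]))*5; pts.append(p)
    cv2.polylines(im,[np.int32(pts)],True,col,1)
for c,col in(((.4817,-.1496),(0,0,255)),((.4817,-.152),(0,255,0))):
  circ(c,.0135,.1535,col); circ(c,.011,.2155,col)
cv2.imwrite("pics/w10b.png",im)
snap("scene","s10",(320,150,420,290),5)
E
```

```text
(no output)
```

View pics/w10b.png

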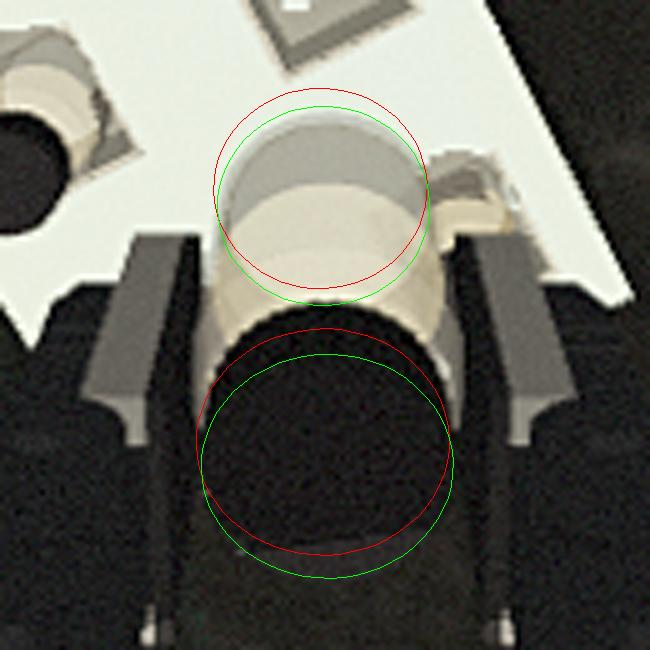

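View pics/s10.png

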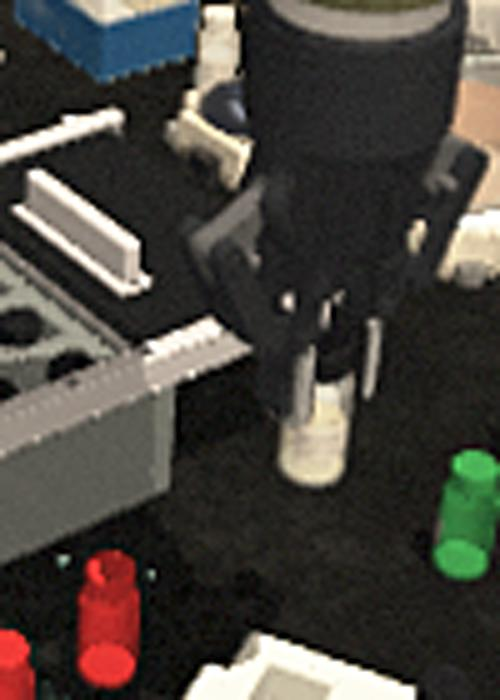

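jog_arm(
  deltas=[
    {"x": 0, "y": 0.6, "z": 0.1, "ax": 0, "ay": 0, "az": 0},
    {"x": 0, "y": 1.4, "z": 0.2, "ax": 0, "ay": 0, "az": 0},
    {"x": 0, "y": 2.2, "z": 0.3, "ax": 0, "ay": 0, "az": 0},
    {"x": 0, "y": 3, "z": 0.4, "ax": 0, "ay": 0, "az": 0},
    {"x": 0, "y": 3.8, "z": 0.5, "ax": 0, "ay": 0, "az": 0},
    {"x": 0, "y": 4.5, "z": 0.52, "ax": 0, "ay": 0, "az": 0},
    {"x": 0, "y": 4.9, "z": 0.52, "ax": 0, "ay": 0, "az": 0},
    {"x": 0.4, "y": 4.9, "z": 0.52, "ax": 0, "ay": 0, "az": 0},
  ],
)

```text
time_s: 17.15
ee_pos: [0.5463, 0.0911, 0.1826]
eef_rot: [[0.002, 0.154, 0.988], [0.001, 0.988, -0.154], [-1.0, 0.001, 0.002]]
force: [-0.0, -0.3, -0.6]
width: 0.025
```

jog_arm(
  deltas=[
    {"x": 0.4, "y": 0, "z": 0, "ax": 0, "ay": 0, "az": 0},
    {"x": 0.45, "y": 0, "z": 0, "ax": 0, "ay": 0, "az": 0},
    {"x": 0.45, "y": 0, "z": 0, "ax": 0, "ay": 0, "az": 0},
    {"x": 0.45, "y": 0, "z": 0, "ax": 0, "ay": 0, "az": 0},
  ],
)

```text
time_s: 17.55
ee_pos: [0.5454, 0.0881, 0.1601]
eef_rot: [[0.0, 0.159, 0.987], [-0.0, 0.987, -0.159], [-1.0, -0.0, 0.0]]
force: [-0.1, 0.6, -0.3]
width: 0.0251
```

```bash
python3 - <<'E'
from h import *
snap("wrist","w11"); snap("scene","s11",(260,130,420,250),5)
st(); go(well(6,.13)+[-.0007,.0015,0])
E
```

```text
time_s 17.65
ee_pos [0.5459 0.088  0.1607]
force [-0.5203  0.6718 -0.8298]
width 0.0252
[[ 0.002  0.159  0.987]
 [ 0.     0.987 -0.159]
 [-1.     0.     0.002]]
from [0.5459 0.088  0.1607] -> units xyz [ 0.614  0.004 -0.021] force [-0.5  0.7 -0.8]
```

View pics/w11.png

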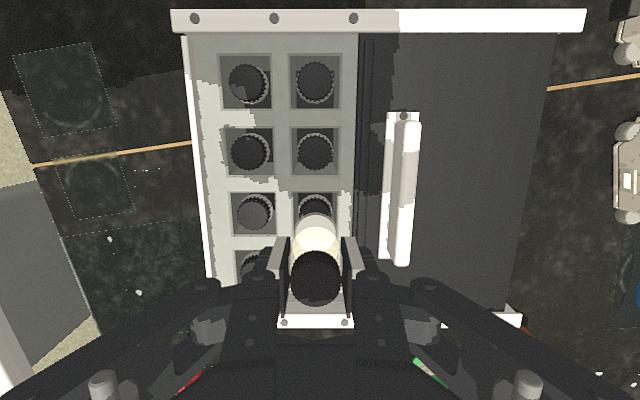

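View pics/s11.png

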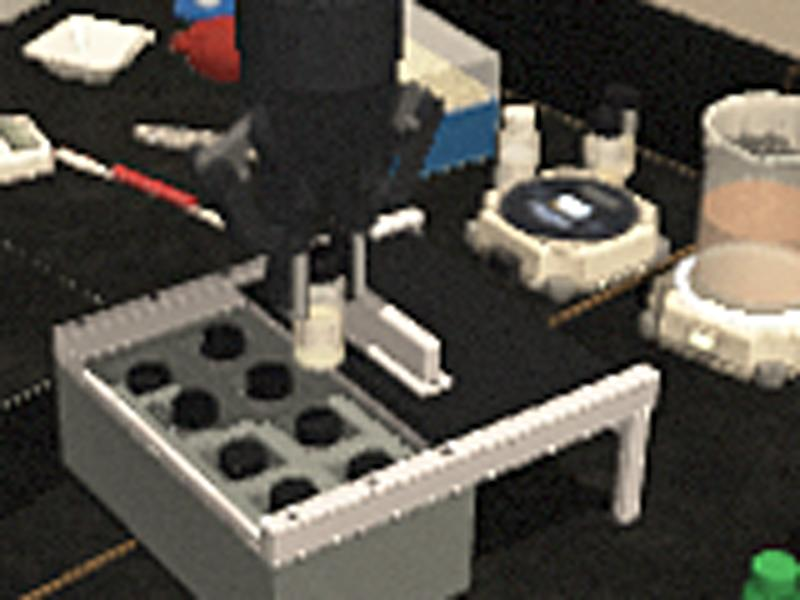

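jog_arm(
  deltas=[
    {"x": 0.3, "y": 0, "z": -0.02, "ax": 0, "ay": 0, "az": 0},
    {"x": 0.55, "y": 0, "z": -0.02, "ax": 0, "ay": 0, "az": 0},
    {"x": 0.65, "y": 0, "z": -0.02, "ax": 0, "ay": 0, "az": 0},
    {"x": 0.75, "y": 0, "z": -0.02, "ax": 0, "ay": 0, "az": 0},
    {"x": 0.8, "y": 0, "z": -0.02, "ax": 0, "ay": 0, "az": 0},
    {"x": 0.8, "y": 0, "z": -0.02, "ax": 0, "ay": 0, "az": 0},
  ],
)

```text
time_s: 18.25
ee_pos: [0.5444, 0.0884, 0.1197]
eef_rot: [[0.0, 0.158, 0.987], [-0.0, 0.987, -0.158], [-1.0, -0.0, 0.0]]
force: [0.5, -0.5, -0.8]
width: 0.025
```

jog_arm(
  deltas=[
    {"x": 0.05, "y": 0, "z": 0, "ax": 0, "ay": 0, "az": 0},
    {"x": 0.1, "y": 0, "z": 0, "ax": 0, "ay": 0, "az": 0},
    {"x": 0.15, "y": 0, "z": 0, "ax": 0, "ay": 0, "az": 0},
    {"x": 0.2, "y": 0, "z": 0, "ax": 0, "ay": 0, "az": 0},
  ],
)

```text
time_s: 18.65
ee_pos: [0.5448, 0.0885, 0.1099]
eef_rot: [[0.001, 0.158, 0.987], [0.0, 0.987, -0.158], [-1.0, 0.0, 0.001]]
force: [0.1, -0.1, 1.9]
width: 0.0252
```

```bash
python3 - <<'E'
from h import *
snap("wrist","w12"); snap("scene","s12",(260,130,420,250),5)
st()
E
```

```text
time_s 18.75
ee_pos [0.5443 0.0884 0.1095]
force [ 0.4585 -0.1306 -0.177 ]
width 0.025
[[-0.     0.158  0.987]
 [ 0.     0.987 -0.158]
 [-1.     0.    -0.   ]]
```

View pics/w12.png

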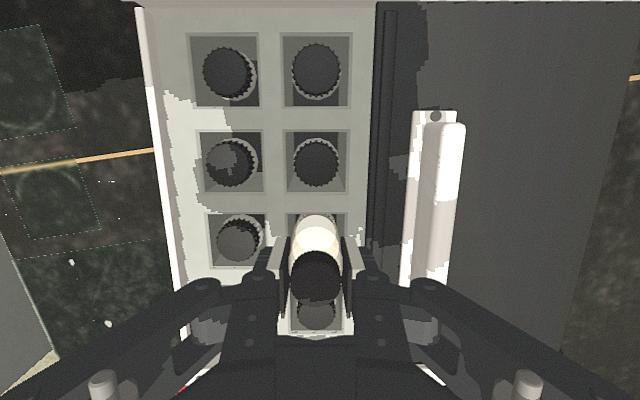

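View pics/s12.png

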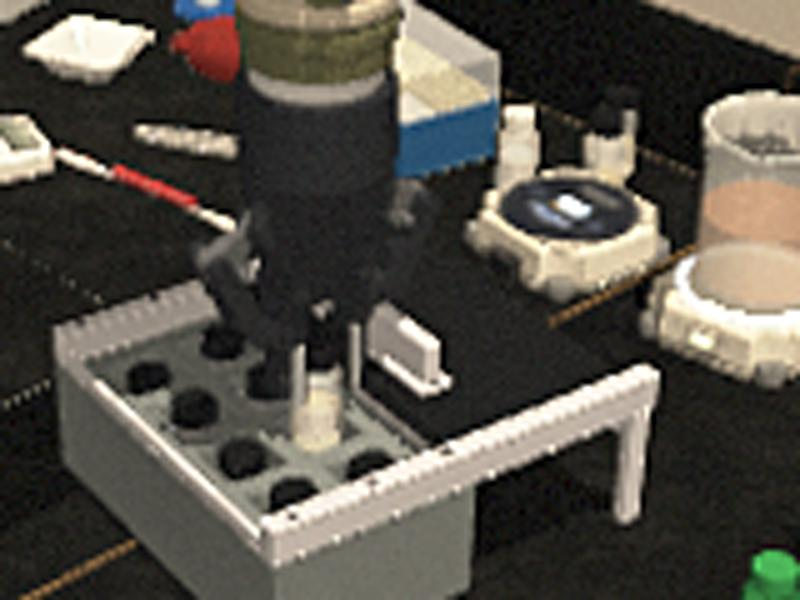

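jog_arm(
  deltas=[
    {"x": 0, "y": 0, "z": 0, "ax": 0, "ay": 0, "az": 0},
    {"x": 0, "y": 0, "z": 0, "ax": 0, "ay": 0, "az": 0},
    {"x": 0, "y": 0, "z": 0, "ax": 0, "ay": 0, "az": 0},
    {"x": -0.3, "y": 0, "z": 0, "ax": 0, "ay": 0, "az": 0},
    {"x": -0.7, "y": 0, "z": 0, "ax": 0, "ay": 0, "az": 0},
    {"x": -1.2, "y": 0, "z": 0, "ax": 0, "ay": 0, "az": 0},
    {"x": -1.2, "y": 0, "z": 0, "ax": 0, "ay": 0, "az": 0},
  ],
  jaw=0.46,
)

```text
time_s: 19.45
ee_pos: [0.5464, 0.0885, 0.1733]
eef_rot: [[0.006, 0.158, 0.987], [0.0, 0.987, -0.158], [-1.0, 0.001, 0.006]]
force: [0.2, -0.2, -0.6]
width: 0.0391
```

```bash
python3 - <<'E'
from h import *
snap("wrist","w13"); snap("scene","s13",(260,130,420,250),5)
st(); go(well(6,.14))
E
```

```text
time_s 19.55
ee_pos [0.5447 0.0884 0.1703]
force [-0.2596 -0.4501  0.5297]
width 0.0395
[[ 0.002  0.158  0.987]
 [-0.     0.987 -0.158]
 [-1.     0.     0.002]]
from [0.5447 0.0884 0.1703] -> units xyz [ 0.605 -0.028  0.022] force [-0.3 -0.5  0.5]
```

View pics/w13.png

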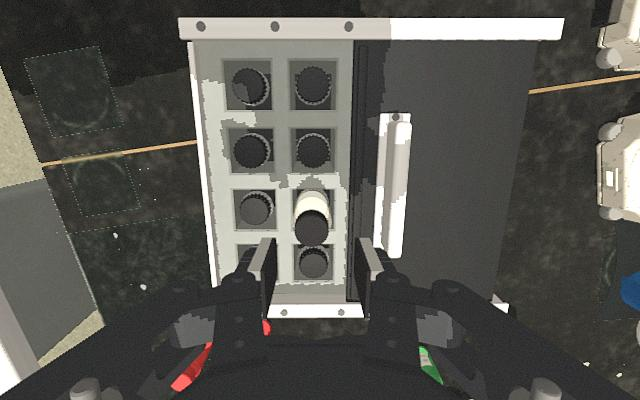

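View pics/s13.png

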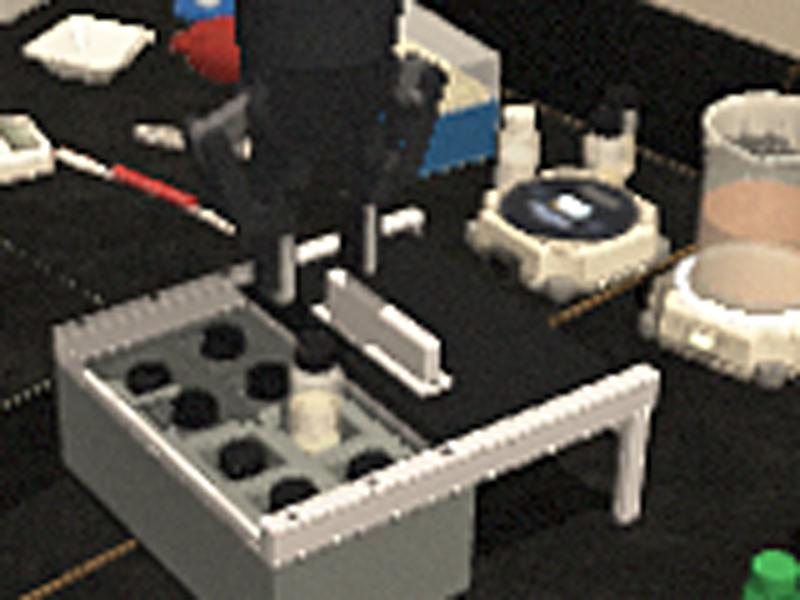

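jog_arm(
  deltas=[
    {"x": 0, "y": -0.02, "z": 0.02, "ax": 0, "ay": 0, "az": 0},
    {"x": 0, "y": -0.02, "z": 0.02, "ax": 0, "ay": 0, "az": 0},
    {"x": 0, "y": -0.02, "z": 0.02, "ax": 0, "ay": 0, "az": 0},
    {"x": 0.3, "y": -0.02, "z": 0.02, "ax": 0, "ay": 0, "az": 0},
    {"x": 0.5, "y": -0.02, "z": 0.02, "ax": 0, "ay": 0, "az": 0},
    {"x": 0.6, "y": -0.02, "z": 0.02, "ax": 0, "ay": 0, "az": 0},
    {"x": 0.7, "y": -0.02, "z": 0.02, "ax": 0, "ay": 0, "az": 0},
    {"x": 0.8, "y": -0.02, "z": 0.02, "ax": 0, "ay": 0, "az": 0},
  ],
  jaw=0,
)

```text
time_s: 20.35
ee_pos: [0.5453, 0.0873, 0.1297]
eef_rot: [[0.0, 0.158, 0.987], [0.0, 0.987, -0.158], [-1.0, 0.0, 0.0]]
force: [0.2, -0.0, 2.1]
width: 0.0
```

jog_arm(
  deltas=[
    {"x": 0.1, "y": 0, "z": 0, "ax": 0, "ay": 0, "az": 0},
    {"x": 0.2, "y": 0, "z": 0, "ax": 0, "ay": 0, "az": 0},
    {"x": 0.3, "y": 0, "z": 0, "ax": 0, "ay": 0, "az": 0},
    {"x": 0.4, "y": 0, "z": 0, "ax": 0, "ay": 0, "az": 0},
    {"x": 0.5, "y": 0, "z": 0, "ax": 0, "ay": 0, "az": 0},
  ],
)

```text
time_s: 20.85
ee_pos: [0.5451, 0.0873, 0.1044]
eef_rot: [[0.0, 0.158, 0.987], [-0.0, 0.987, -0.158], [-1.0, -0.0, 0.0]]
force: [-0.3, -0.1, 2.1]
width: -0.0
```

jog_arm(
  deltas=[
    {"x": 0.06, "y": 0, "z": 0, "ax": 0, "ay": 0, "az": 0},
    {"x": 0.12, "y": 0, "z": 0, "ax": 0, "ay": 0, "az": 0},
    {"x": 0.17, "y": 0, "z": 0, "ax": 0, "ay": 0, "az": 0},
    {"x": 0.2, "y": 0, "z": 0, "ax": 0, "ay": 0, "az": 0},
    {"x": 0.2, "y": 0, "z": 0, "ax": 0, "ay": 0, "az": 0},
  ],
)

```text
time_s: 21.35
ee_pos: [0.5467, 0.0874, 0.0972]
eef_rot: [[0.004, 0.158, 0.987], [0.0, 0.987, -0.158], [-1.0, 0.001, 0.004]]
force: [-2.8, 0.7, 14.6]
width: 0.0
```

jog_arm(
  deltas=[
    {"x": -0.7, "y": 0, "z": 0, "ax": 0, "ay": 0, "az": 0},
    {"x": -1.5, "y": 0, "z": 0, "ax": 0, "ay": 0, "az": 0},
    {"x": -2.3, "y": -0.5, "z": -0.2, "ax": 0, "ay": 0, "az": 0},
    {"x": -2.9, "y": -1.2, "z": -0.4, "ax": 0, "ay": 0, "az": 0},
    {"x": -3, "y": -2, "z": -0.6, "ax": 0, "ay": 0, "az": 0},
    {"x": -3, "y": -2.9, "z": -0.8, "ax": 0, "ay": 0, "az": 0},
    {"x": -3, "y": -3.8, "z": -1, "ax": 0, "ay": 0, "az": 0},
    {"x": -3, "y": -4.4, "z": -1, "ax": 0, "ay": 0, "az": 0},
  ],
  jaw=0.5,
)

```text
time_s: 22.15
ee_pos: [0.4595, -0.124, 0.245]
eef_rot: [[0.0, 0.16, 0.987], [-0.001, 0.987, -0.16], [-1.0, -0.001, 0.0]]
force: [1.2, 0.4, 0.1]
width: 0.0424
```

jog_arm(
  deltas=[
    {"x": 0, "y": -0.5, "z": 0, "ax": 0, "ay": 0, "az": 0},
    {"x": 0, "y": -0.5, "z": 0, "ax": 0, "ay": 0, "az": 0},
    {"x": 0, "y": -0.5, "z": 0, "ax": 0, "ay": 0, "az": 0},
  ],
)

```text
time_s: 22.45
ee_pos: [0.4569, -0.147, 0.2446]
eef_rot: [[-0.0, 0.16, 0.987], [0.0, 0.987, -0.16], [-1.0, 0.0, -0.0]]
force: [-0.1, 0.5, -0.3]
width: 0.0427
```

```bash
python3 - <<'E'
from h import *
st();snap("wrist","w14")
f=np.load("pics/w14.npz")["f"]; cv2.imwrite("pics/w14.png",cv2.resize(f[120:320,220:420],None,fx=3,fy=3,interpolation=cv2.INTER_CUBIC))
snap("scene","s14")
E
```

```text
time_s 22.45
ee_pos [ 0.4569 -0.147   0.2446]
force [-0.1303  0.4856 -0.3123]
width 0.0427
[[-0.     0.16   0.987]
 [ 0.     0.987 -0.16 ]
 [-1.     0.    -0.   ]]
```

View pics/w14.png

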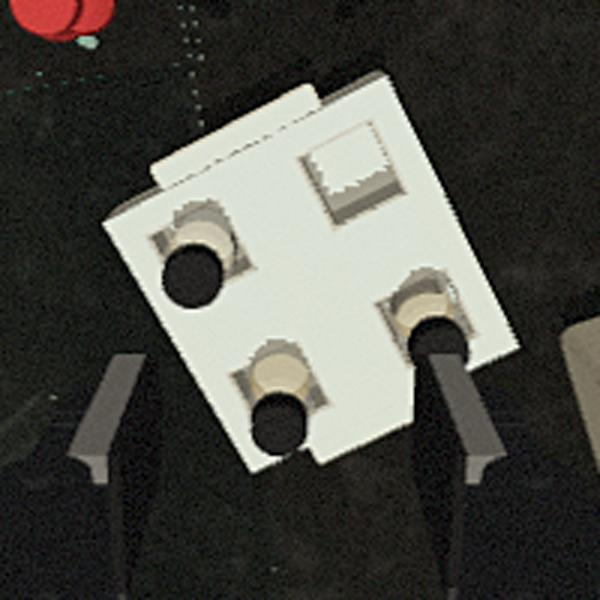

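View pics/s14.png

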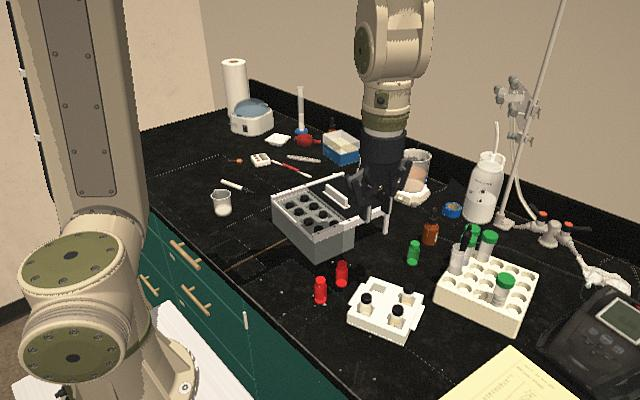

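```bash
python3 - <<'E'
from h import *
for k,u,v in[("A",284,212),("C",313,261.5),("D",366,234.7)]:
  X=px("w14",u,v,.067); print(k,np.round(X*1e3,1)); go([*X[:2],.053])
E
```

```text
A [ 419.  -169.5   67. ]
from [ 0.457  -0.146   0.2447] -> units xyz [ 3.834 -0.586 -0.677] force [-0.  -0.5  0.7]
C [ 440.  -231.3   67. ]
from [ 0.457  -0.146   0.2447] -> units xyz [ 3.833 -1.739 -0.068] force [-0.  -0.5  0.7]
D [ 501.7 -209.    67. ]
from [ 0.457  -0.146   0.2447] -> units xyz [ 3.833 -1.105  1.081] force [-0.  -0.5  0.7]
```

jog_arm(
  deltas=[
    {"x": 0.6, "y": -0.3, "z": -0.4, "ax": 0, "ay": 0, "az": 0},
    {"x": 1.3, "y": -0.6, "z": -0.68, "ax": 0, "ay": 0, "az": 0},
    {"x": 2, "y": -0.6, "z": -0.68, "ax": 0, "ay": 0, "az": 0},
    {"x": 2.6, "y": -0.6, "z": -0.68, "ax": 0, "ay": 0, "az": 0},
    {"x": 3.1, "y": -0.6, "z": -0.68, "ax": 0, "ay": 0, "az": 0},
    {"x": 3.6, "y": -0.6, "z": -0.68, "ax": 0, "ay": 0, "az": 0},
    {"x": 3.84, "y": -0.6, "z": -0.68, "ax": 0, "ay": 0, "az": 0},
    {"x": 3.84, "y": -0.6, "z": -0.68, "ax": 0, "ay": 0, "az": 0},
  ],
)

```text
time_s: 23.35
ee_pos: [0.4176, -0.169, 0.0511]
eef_rot: [[-0.003, 0.156, 0.988], [0.002, 0.988, -0.156], [-1.0, 0.002, -0.003]]
force: [0.1, -0.2, 0.9]
width: 0.0427
```

jog_arm(
  deltas=[
    {"x": 0, "y": 0, "z": 0, "ax": 0, "ay": 0, "az": 0},
    {"x": 0, "y": 0, "z": 0, "ax": 0, "ay": 0, "az": 0},
    {"x": 0, "y": 0, "z": 0, "ax": 0, "ay": 0, "az": 0},
    {"x": 0, "y": 0, "z": 0, "ax": 0, "ay": 0, "az": 0},
  ],
  jaw=0,
)

```text
time_s: 23.75
ee_pos: [0.4192, -0.1712, 0.0535]
eef_rot: [[0.001, 0.158, 0.987], [-0.001, 0.987, -0.158], [-1.0, -0.001, 0.001]]
force: [-0.4, 0.1, -0.5]
width: 0.0252
```

jog_arm(
  deltas=[
    {"x": -0.3, "y": 0, "z": 0, "ax": 0, "ay": 0, "az": 0},
    {"x": -0.8, "y": 0, "z": 0, "ax": 0, "ay": 0, "az": 0},
    {"x": -1.4, "y": 0, "z": 0, "ax": 0, "ay": 0, "az": 0},
    {"x": -2.0, "y": 0, "z": 0, "ax": 0, "ay": 0, "az": 0},
    {"x": -2.6, "y": 0, "z": 0, "ax": 0, "ay": 0, "az": 0},
    {"x": -3, "y": 0, "z": 0, "ax": 0, "ay": 0, "az": 0},
    {"x": -3, "y": 0, "z": 0, "ax": 0, "ay": 0, "az": 0},
    {"x": -3, "y": 0, "z": 0, "ax": 0, "ay": 0, "az": 0},
  ],
)

```text
time_s: 24.55
ee_pos: [0.4188, -0.1711, 0.2029]
eef_rot: [[0.001, 0.158, 0.987], [-0.001, 0.987, -0.158], [-1.0, -0.0, 0.001]]
force: [-0.2, -0.1, -1.0]
width: 0.0254
```

```bash
cat >> h.py <<'E'
def hold(fn,dz=.013):
    "wrist view of held vial with predicted circles for vial centred at TCP; top dz above TCP"
    snap("wrist",fn); s=get_state(); p=np.array(s["ee_pos"])
    im=cv2.imread("pics/"+fn+".png")[190:320,250:380]; im=cv2.resize(im,None,fx=5,fy=5,interpolation=cv2.INTER_CUBIC)
    for r,z in((.0135,p[2]+dz-.062),(.011,p[2]+dz)):
        q=np.int32([(proj(fn,[p[0]+r*np.cos(a),p[1]+r*np.sin(a),z])-np.array([250,190]))*5 for a in np.linspace(0,2*np.pi,60)])
        cv2.polylines(im,[q],True,(0,0,255),1)
    cv2.imwrite("pics/"+fn+".png",im)
E
python3 - <<'E'
from h import *
hold("w15"); st(); go(well(7,.2))
E
```

```text
time_s 24.6
ee_pos [ 0.4183 -0.1708  0.2021]
force [-0.0157  0.4246 -0.6359]
width 0.0251
[[-0.001  0.158  0.987]
 [ 0.     0.987 -0.158]
 [-1.     0.    -0.001]]
from [ 0.4183 -0.1708  0.2021] -> units xyz [0.043 4.571 1.701] force [-0.   0.4 -0.6]
```

View pics/w15.png

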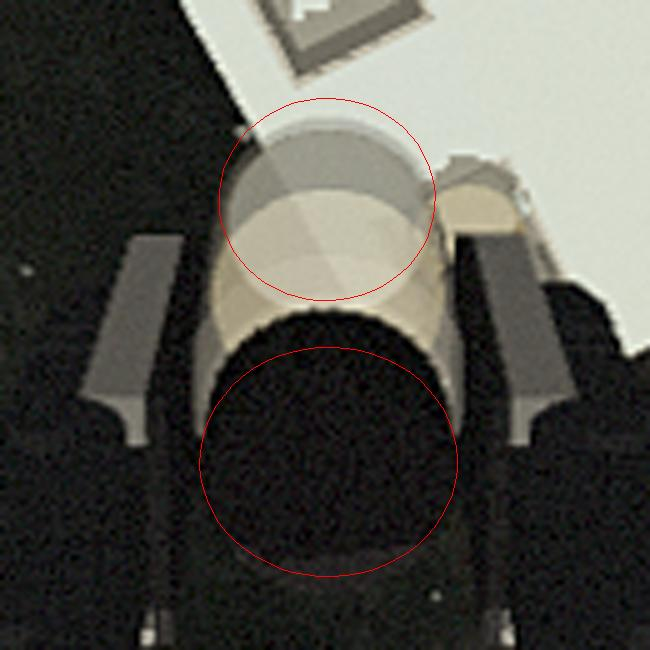

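jog_arm(
  deltas=[
    {"x": 0, "y": 0.5, "z": 0.2, "ax": 0, "ay": 0, "az": 0},
    {"x": 0, "y": 1.2, "z": 0.5, "ax": 0, "ay": 0, "az": 0},
    {"x": 0, "y": 2, "z": 0.8, "ax": 0, "ay": 0, "az": 0},
    {"x": 0, "y": 2.8, "z": 1.1, "ax": 0, "ay": 0, "az": 0},
    {"x": 0, "y": 3.5, "z": 1.4, "ax": 0, "ay": 0, "az": 0},
    {"x": 0, "y": 4.2, "z": 1.6, "ax": 0, "ay": 0, "az": 0},
    {"x": 0, "y": 4.6, "z": 1.69, "ax": 0, "ay": 0, "az": 0},
    {"x": 0.4, "y": 4.6, "z": 1.69, "ax": 0, "ay": 0, "az": 0},
  ],
)

```text
time_s: 25.4
ee_pos: [0.5403, 0.0453, 0.1829]
eef_rot: [[0.003, 0.154, 0.988], [0.001, 0.988, -0.154], [-1.0, 0.001, 0.002]]
force: [0.1, -0.3, -1.1]
width: 0.0256
```

jog_arm(
  deltas=[
    {"x": 0.4, "y": 0, "z": 0, "ax": 0, "ay": 0, "az": 0},
    {"x": 0.45, "y": 0, "z": 0, "ax": 0, "ay": 0, "az": 0},
    {"x": 0.45, "y": 0, "z": 0, "ax": 0, "ay": 0, "az": 0},
  ],
)

```text
time_s: 25.7
ee_pos: [0.5372, 0.0428, 0.1587]
eef_rot: [[-0.004, 0.158, 0.987], [0.0, 0.987, -0.158], [-1.0, -0.0, -0.004]]
force: [0.4, -0.3, -0.6]
width: 0.0251
```

```bash
python3 - <<'E'
from h import *
st(); go(well(7,.1195)+[-.0007,.0015,0]); snap("scene","s16",(260,130,420,250),5)
E
```

```text
time_s 25.7
ee_pos [0.5372 0.0428 0.1587]
force [ 0.3947 -0.282  -0.6094]
width 0.0251
[[-0.004  0.158  0.987]
 [ 0.     0.987 -0.158]
 [-1.    -0.    -0.004]]
from [0.5372 0.0428 0.1587] -> units xyz [0.785 0.004 0.013] force [ 0.4 -0.3 -0.6]
```

View pics/s16.png

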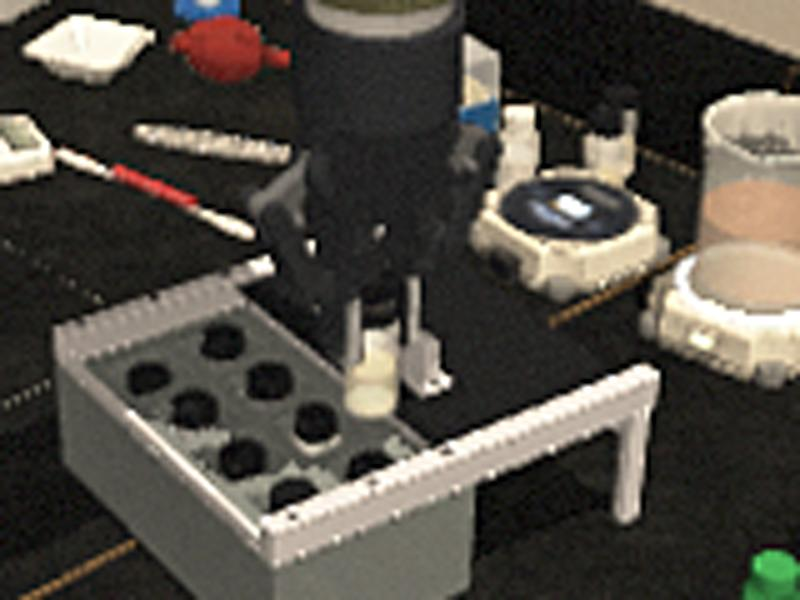

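jog_arm(
  deltas=[
    {"x": 0.3, "y": 0, "z": 0, "ax": 0, "ay": 0, "az": 0},
    {"x": 0.5, "y": 0, "z": 0, "ax": 0, "ay": 0, "az": 0},
    {"x": 0.62, "y": 0, "z": 0, "ax": 0, "ay": 0, "az": 0},
    {"x": 0.72, "y": 0, "z": 0, "ax": 0, "ay": 0, "az": 0},
    {"x": 0.82, "y": 0, "z": 0, "ax": 0, "ay": 0, "az": 0},
    {"x": 0.92, "y": 0, "z": 0, "ax": 0, "ay": 0, "az": 0},
    {"x": 0.99, "y": 0, "z": 0, "ax": 0, "ay": 0, "az": 0},
    {"x": 0.99, "y": 0, "z": 0, "ax": 0, "ay": 0, "az": 0},
  ],
)

```text
time_s: 26.55
ee_pos: [0.5385, 0.0428, 0.1104]
eef_rot: [[-0.0, 0.158, 0.987], [0.0, 0.987, -0.158], [-1.0, 0.0, -0.0]]
force: [0.2, 0.5, -0.4]
width: 0.0255
```

```bash
python3 - <<'E'
from h import *
st(); snap("scene","s17",(260,130,420,250),5)
E
```

```text
time_s 26.55
ee_pos [0.5385 0.0428 0.1104]
force [ 0.1779  0.4624 -0.3894]
width 0.0255
[[-0.     0.158  0.987]
 [ 0.     0.987 -0.158]
 [-1.     0.    -0.   ]]
```

View pics/s17.png

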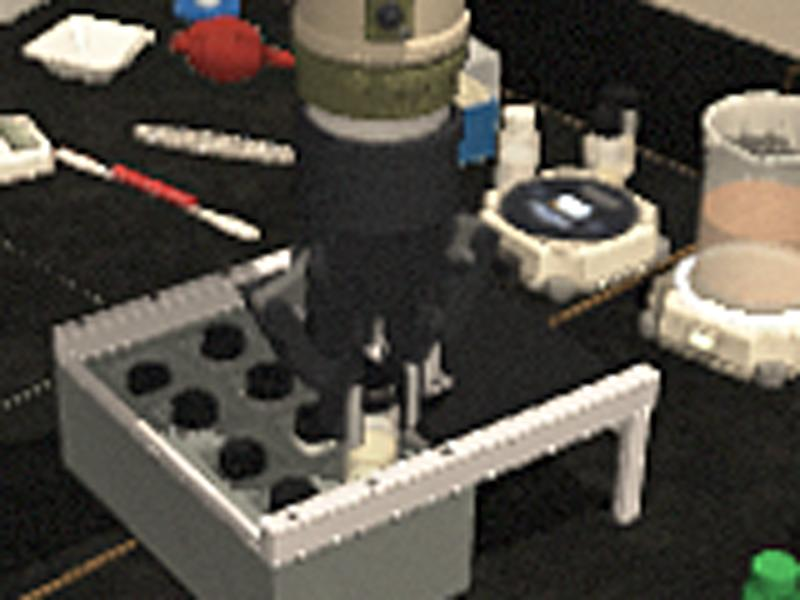

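Release, lift, close and press as before.

jog_arm(
  deltas=[
    {"x": 0, "y": 0, "z": 0, "ax": 0, "ay": 0, "az": 0},
    {"x": 0, "y": 0, "z": 0, "ax": 0, "ay": 0, "az": 0},
    {"x": 0, "y": 0, "z": 0, "ax": 0, "ay": 0, "az": 0},
    {"x": -0.3, "y": 0, "z": 0, "ax": 0, "ay": 0, "az": 0},
    {"x": -0.7, "y": 0, "z": 0, "ax": 0, "ay": 0, "az": 0},
    {"x": -1.2, "y": 0, "z": 0, "ax": 0, "ay": 0, "az": 0},
    {"x": -1.2, "y": 0, "z": 0, "ax": 0, "ay": 0, "az": 0},
  ],
  jaw=0.46,
)

```text
time_s: 27.3
ee_pos: [0.5407, 0.0427, 0.1743]
eef_rot: [[0.006, 0.158, 0.987], [-0.0, 0.987, -0.158], [-1.0, 0.001, 0.006]]
force: [0.2, -0.7, 1.8]
width: 0.0393
```

```bash
python3 - <<'E'
from h import *
st(); snap("scene","s18",(260,130,420,250),5)
E
```

```text
time_s 27.3
ee_pos [0.5407 0.0427 0.1743]
force [ 0.1933 -0.7417  1.8081]
width 0.0393
[[ 0.006  0.158  0.987]
 [-0.     0.987 -0.158]
 [-1.     0.001  0.006]]
```

View pics/s18.png

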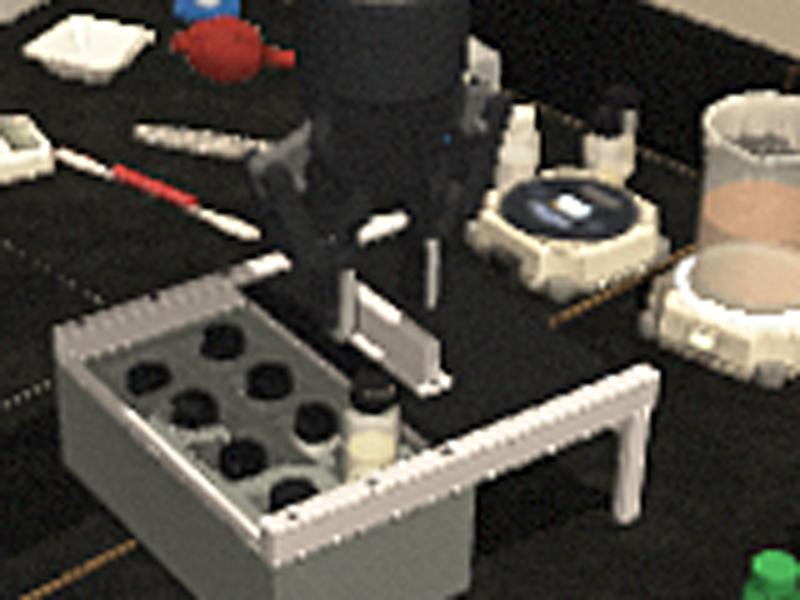

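jog_arm(
  deltas=[
    {"x": 0, "y": -0.02, "z": 0.01, "ax": 0, "ay": 0, "az": 0},
    {"x": 0, "y": -0.02, "z": 0.01, "ax": 0, "ay": 0, "az": 0},
    {"x": 0, "y": -0.02, "z": 0.01, "ax": 0, "ay": 0, "az": 0},
    {"x": 0.3, "y": -0.02, "z": 0.01, "ax": 0, "ay": 0, "az": 0},
    {"x": 0.5, "y": -0.02, "z": 0.01, "ax": 0, "ay": 0, "az": 0},
    {"x": 0.6, "y": -0.02, "z": 0.01, "ax": 0, "ay": 0, "az": 0},
    {"x": 0.7, "y": -0.02, "z": 0.01, "ax": 0, "ay": 0, "az": 0},
    {"x": 0.8, "y": -0.02, "z": 0.01, "ax": 0, "ay": 0, "az": 0},
  ],
  jaw=0,
)

```text
time_s: 28.15
ee_pos: [0.539, 0.0417, 0.1307]
eef_rot: [[0.0, 0.158, 0.987], [-0.0, 0.987, -0.158], [-1.0, 0.0, 0.0]]
force: [-1.3, 1.0, 2.4]
width: 0.0003
```

jog_arm(
  deltas=[
    {"x": 0.1, "y": 0, "z": 0, "ax": 0, "ay": 0, "az": 0},
    {"x": 0.2, "y": 0, "z": 0, "ax": 0, "ay": 0, "az": 0},
    {"x": 0.3, "y": 0, "z": 0, "ax": 0, "ay": 0, "az": 0},
    {"x": 0.4, "y": 0, "z": 0, "ax": 0, "ay": 0, "az": 0},
    {"x": 0.5, "y": 0, "z": 0, "ax": 0, "ay": 0, "az": 0},
  ],
)

```text
time_s: 28.65
ee_pos: [0.5389, 0.0417, 0.1054]
eef_rot: [[0.0, 0.158, 0.987], [-0.0, 0.987, -0.158], [-1.0, -0.0, 0.0]]
force: [-0.5, 0.1, 2.0]
width: -0.0001
```

jog_arm(
  deltas=[
    {"x": 0.06, "y": 0, "z": 0, "ax": 0, "ay": 0, "az": 0},
    {"x": 0.12, "y": 0, "z": 0, "ax": 0, "ay": 0, "az": 0},
    {"x": 0.17, "y": 0, "z": 0, "ax": 0, "ay": 0, "az": 0},
    {"x": 0.21, "y": 0, "z": 0, "ax": 0, "ay": 0, "az": 0},
    {"x": 0.21, "y": 0, "z": 0, "ax": 0, "ay": 0, "az": 0},
  ],
)

```text
time_s: 29.15
ee_pos: [0.5403, 0.0417, 0.0972]
eef_rot: [[0.004, 0.158, 0.987], [-0.0, 0.987, -0.158], [-1.0, 0.0, 0.004]]
force: [-2.5, 0.5, 11.9]
width: -0.0002
```

```bash
python3 - <<'E'
from h import *
st(); go([.456,-.15,.245])
E
```

```text
time_s 29.15
ee_pos [0.5403 0.0417 0.0972]
force [-2.4795  0.5252 11.916 ]
width -0.0002
[[ 0.004  0.158  0.987]
 [-0.     0.987 -0.158]
 [-1.     0.     0.004]]
from [0.5403 0.0417 0.0972] -> units xyz [-2.96  -4.05  -1.047] force [-2.5  0.5 11.9]
```

jog_arm(
  deltas=[
    {"x": -0.7, "y": 0, "z": 0, "ax": 0, "ay": 0, "az": 0},
    {"x": -1.5, "y": 0, "z": 0, "ax": 0, "ay": 0, "az": 0},
    {"x": -2.3, "y": -0.5, "z": -0.2, "ax": 0, "ay": 0, "az": 0},
    {"x": -2.9, "y": -1.2, "z": -0.4, "ax": 0, "ay": 0, "az": 0},
    {"x": -3, "y": -2, "z": -0.6, "ax": 0, "ay": 0, "az": 0},
    {"x": -3, "y": -2.9, "z": -0.8, "ax": 0, "ay": 0, "az": 0},
    {"x": -3, "y": -3.7, "z": -1, "ax": 0, "ay": 0, "az": 0},
    {"x": -3, "y": -4, "z": -1, "ax": 0, "ay": 0, "az": 0},
  ],
  jaw=0.5,
)

```text
time_s: 29.95
ee_pos: [0.4564, -0.1505, 0.2454]
eef_rot: [[0.0, 0.162, 0.987], [-0.001, 0.987, -0.162], [-1.0, -0.001, 0.0]]
force: [0.0, -0.3, -0.7]
width: 0.0427
```

jog_arm(
  deltas=[
    {"x": 0, "y": 0, "z": 0, "ax": 0, "ay": 0, "az": 0},
    {"x": 0, "y": 0, "z": 0, "ax": 0, "ay": 0, "az": 0},
    {"x": 0, "y": 0, "z": 0, "ax": 0, "ay": 0, "az": 0},
  ],
)

```text
time_s: 30.25
ee_pos: [0.458, -0.1471, 0.2452]
eef_rot: [[-0.0, 0.157, 0.988], [0.0, 0.988, -0.157], [-1.0, 0.0, -0.0]]
force: [-0.7, 0.7, 0.4]
width: 0.043
```

```bash
python3 - <<'E'
from h import *
st();snap("wrist","w19")
f=np.load("pics/w19.npz")["f"]; cv2.imwrite("pics/w19.png",cv2.resize(f[120:320,220:420],None,fx=3,fy=3,interpolation=cv2.INTER_CUBIC))
E
```

```text
time_s 30.25
ee_pos [ 0.458  -0.1471  0.2452]
force [-0.746   0.7342  0.3532]
width 0.043
[[-0.     0.157  0.988]
 [ 0.     0.988 -0.157]
 [-1.     0.    -0.   ]]
```

View pics/w19.png

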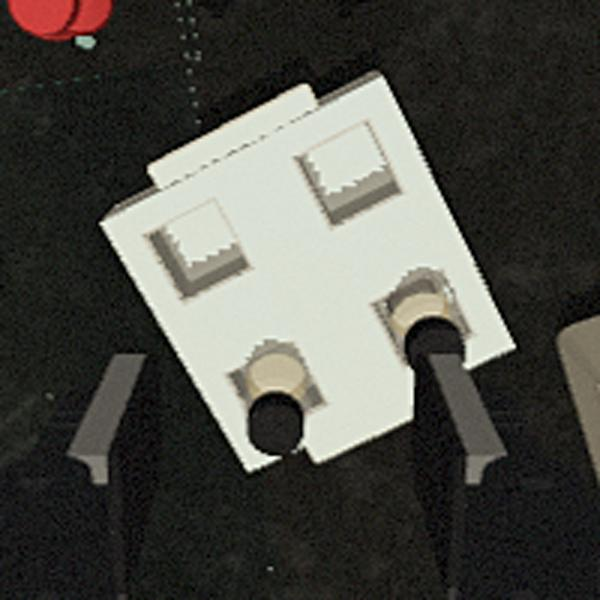

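```bash
python3 - <<'E'
from h import *
for k,u,v in[("C",311.7,261.3),("D",365,234.7)]:
  X=px("w19",u,v,.067); print(k,np.round(X*1e3,1)); go([*X[:2],.053])
E
```

```text
C [ 439.9 -231.2   67. ]
from [ 0.458  -0.1469  0.2452] -> units xyz [ 3.843 -1.723 -0.094] force [-0.9  0.1  0.3]
D [ 502.  -209.1   67. ]
from [ 0.458  -0.1469  0.2452] -> units xyz [ 3.843 -1.091  1.064] force [-0.9  0.1  0.3]
```

```bash
python3 - <<'E'
from h import *
for u,v,z in[(412,228,.05),(425,240,.05),(470,235,.1),(535,255,.11),(500,262,.12)]: print(u,v,z,np.round(px("w7",u,v,z),3))
E
```

```text
412 228 0.05 [ 0.555 -0.221  0.05 ]
425 240 0.05 [ 0.568 -0.238  0.05 ]
470 235 0.1 [ 0.596 -0.216  0.1  ]
535 255 0.11 [ 0.651 -0.242  0.11 ]
500 262 0.12 [ 0.612 -0.237  0.12 ]
```

jog_arm(
  deltas=[
    {"x": 0.3, "y": -0.5, "z": 0.5, "ax": 0, "ay": 0, "az": 0},
    {"x": 0.9, "y": -1.0, "z": 1.0, "ax": 0, "ay": 0, "az": 0},
    {"x": 1.6, "y": -1.1, "z": 1.06, "ax": 0, "ay": 0, "az": 0},
    {"x": 2.2, "y": -1.1, "z": 1.06, "ax": 0, "ay": 0, "az": 0},
    {"x": 2.6, "y": -1.1, "z": 1.06, "ax": 0, "ay": 0, "az": 0},
    {"x": 2.6, "y": -1.1, "z": 1.06, "ax": 0, "ay": 0, "az": 0},
  ],
  jaw=0.46,
)

```text
time_s: 30.9
ee_pos: [0.4997, -0.2083, 0.112]
eef_rot: [[-0.006, 0.157, 0.988], [0.003, 0.988, -0.156], [-1.0, 0.003, -0.006]]
force: [-0.3, -0.1, -0.1]
width: 0.0391
```

```bash
python3 - <<'E'
from h import *
snap("side","d20",(270,140,450,290),4); snap("scene","s20",(320,180,520,330),4); snap("wrist","w20"); go([.502,-.2091,.053])
E
```

```text
from [ 0.5023 -0.2102  0.1164] -> units xyz [ 1.268  0.022 -0.012] force [-0.8 -0.8 -0.4]
```

View pics/d20.png

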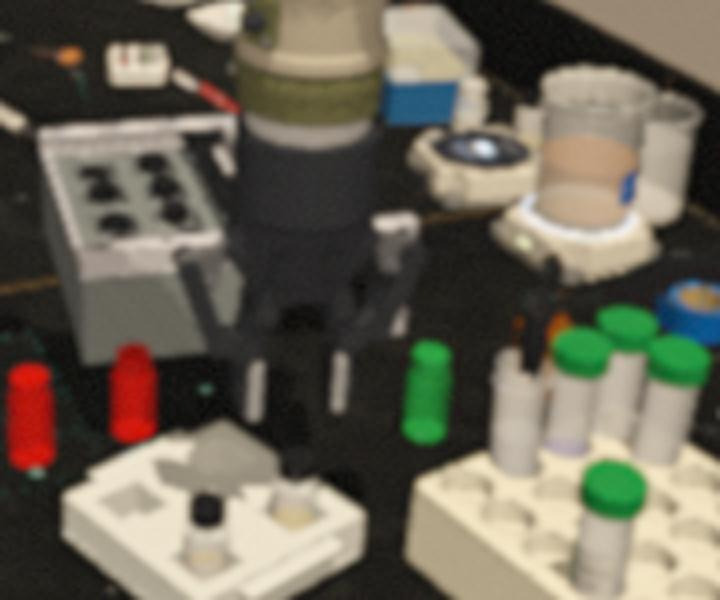

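View pics/w20.png

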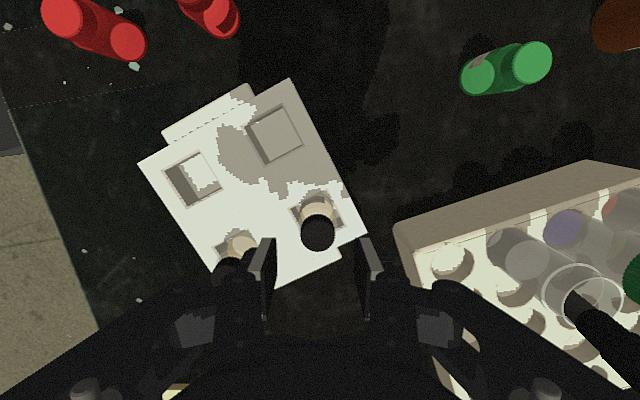

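```bash
python3 - <<'E'
from h import *
X=px("w20",318,232.5,.067); print(X); go([*X[:2],.053])
E
```

```text
[ 0.50257473 -0.21052815  0.067     ]
from [ 0.5023 -0.2102  0.1164] -> units xyz [ 1.268 -0.004  0.004] force [-0.8 -0.8 -0.4]
```

jog_arm(
  deltas=[
    {"x": 0.4, "y": 0.02, "z": -0.01, "ax": 0, "ay": 0, "az": 0},
    {"x": 0.8, "y": 0.02, "z": -0.01, "ax": 0, "ay": 0, "az": 0},
    {"x": 1.1, "y": 0.02, "z": -0.01, "ax": 0, "ay": 0, "az": 0},
    {"x": 1.27, "y": 0.02, "z": -0.01, "ax": 0, "ay": 0, "az": 0},
    {"x": 1.27, "y": 0.02, "z": -0.01, "ax": 0, "ay": 0, "az": 0},
  ],
)

```text
time_s: 31.55
ee_pos: [0.5013, -0.2094, 0.0521]
eef_rot: [[0.0, 0.158, 0.987], [-0.0, 0.987, -0.158], [-1.0, -0.0, 0.0]]
force: [-0.6, 0.4, -0.4]
width: 0.0395
```

jog_arm(
  deltas=[
    {"x": 0, "y": 0, "z": 0, "ax": 0, "ay": 0, "az": 0},
    {"x": 0, "y": 0, "z": 0, "ax": 0, "ay": 0, "az": 0},
    {"x": 0, "y": 0, "z": 0, "ax": 0, "ay": 0, "az": 0},
    {"x": 0, "y": 0, "z": 0, "ax": 0, "ay": 0, "az": 0},
  ],
  jaw=0,
)

```text
time_s: 31.95
ee_pos: [0.5021, -0.21, 0.0531]
eef_rot: [[0.002, 0.158, 0.987], [-0.001, 0.987, -0.158], [-1.0, -0.001, 0.002]]
force: [-0.9, 0.6, 5.8]
width: 0.0252
```

jog_arm(
  deltas=[
    {"x": -0.3, "y": 0, "z": 0, "ax": 0, "ay": 0, "az": 0},
    {"x": -0.8, "y": 0, "z": 0, "ax": 0, "ay": 0, "az": 0},
    {"x": -1.4, "y": 0, "z": 0, "ax": 0, "ay": 0, "az": 0},
    {"x": -2.0, "y": 0, "z": 0, "ax": 0, "ay": 0, "az": 0},
    {"x": -2.6, "y": 0, "z": 0, "ax": 0, "ay": 0, "az": 0},
    {"x": -3, "y": 0, "z": 0, "ax": 0, "ay": 0, "az": 0},
    {"x": -3, "y": 0, "z": 0, "ax": 0, "ay": 0, "az": 0},
    {"x": -3, "y": 0, "z": 0, "ax": 0, "ay": 0, "az": 0},
  ],
)

```text
time_s: 32.75
ee_pos: [0.5011, -0.2095, 0.2017]
eef_rot: [[0.0, 0.158, 0.987], [-0.0, 0.987, -0.158], [-1.0, -0.0, 0.0]]
force: [-1.0, 0.5, -1.5]
width: 0.0254
```

```bash
python3 - <<'E'
from h import *
hold("w21"); st(); go(well(2,.2)+[-.0007,.0015,0])
E
```

```text
time_s 32.8
ee_pos [ 0.5006 -0.2092  0.2008]
force [-0.7226 -0.3424 -0.5856]
width 0.0248
[[-0.001  0.158  0.987]
 [ 0.001  0.987 -0.158]
 [-1.     0.    -0.001]]
from [ 0.5006 -0.2092  0.2008] -> units xyz [ 0.021  6.015 -0.986] force [-0.7 -0.3 -0.6]
```

View pics/w21.png

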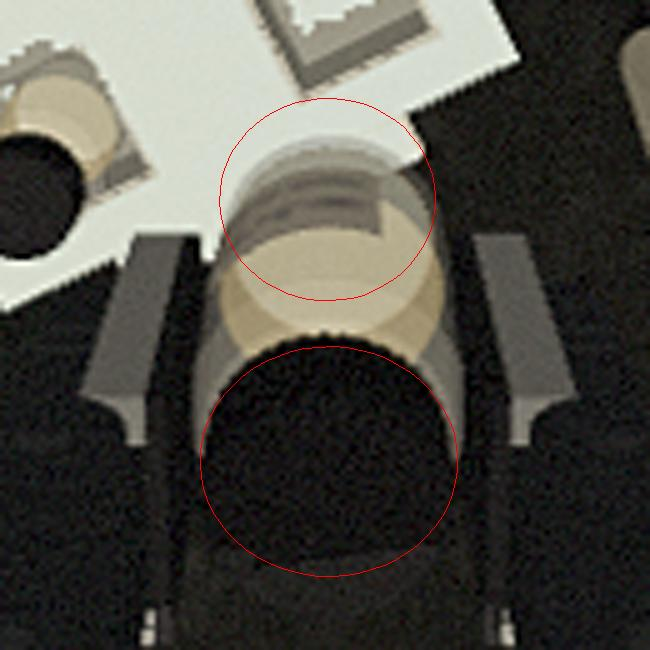

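jog_arm(
  deltas=[
    {"x": 0, "y": 0.6, "z": -0.1, "ax": 0, "ay": 0, "az": 0},
    {"x": 0, "y": 1.4, "z": -0.3, "ax": 0, "ay": 0, "az": 0},
    {"x": 0, "y": 2.2, "z": -0.5, "ax": 0, "ay": 0, "az": 0},
    {"x": 0, "y": 3.1, "z": -0.7, "ax": 0, "ay": 0, "az": 0},
    {"x": 0, "y": 4, "z": -0.9, "ax": 0, "ay": 0, "az": 0},
    {"x": 0, "y": 4.9, "z": -0.99, "ax": 0, "ay": 0, "az": 0},
    {"x": 0, "y": 5.7, "z": -0.99, "ax": 0, "ay": 0, "az": 0},
    {"x": 0, "y": 6.06, "z": -0.99, "ax": 0, "ay": 0, "az": 0},
  ],
)

```text
time_s: 33.6
ee_pos: [0.499, 0.1006, 0.2001]
eef_rot: [[-0.003, 0.155, 0.988], [0.001, 0.988, -0.155], [-1.0, 0.0, -0.003]]
force: [0.2, -0.3, 0.4]
width: 0.0252
```

jog_arm(
  deltas=[
    {"x": 0.4, "y": 0, "z": 0, "ax": 0, "ay": 0, "az": 0},
    {"x": 0.8, "y": 0, "z": 0, "ax": 0, "ay": 0, "az": 0},
    {"x": 0.8, "y": 0, "z": 0, "ax": 0, "ay": 0, "az": 0},
    {"x": 0.8, "y": 0, "z": 0, "ax": 0, "ay": 0, "az": 0},
  ],
)

```text
time_s: 34.0
ee_pos: [0.4991, 0.0975, 0.1607]
eef_rot: [[-0.003, 0.158, 0.987], [-0.0, 0.987, -0.158], [-1.0, -0.001, -0.003]]
force: [0.8, 0.4, -0.4]
width: 0.0254
```

```bash
python3 - <<'E'
from h import *
st(); go(well(2,.1195)+[-.0007,.004,0]); snap("scene","s22",(260,130,420,250),5); hold("w22")
E
```

```text
time_s 34.0
ee_pos [0.4991 0.0975 0.1607]
force [ 0.8364  0.3788 -0.3549]
width 0.0254
[[-0.003  0.158  0.987]
 [-0.     0.987 -0.158]
 [-1.    -0.001 -0.003]]
from [0.4991 0.0975 0.1607] -> units xyz [0.823 0.014 0.009] force [ 0.8  0.4 -0.4]
```

View pics/s22.png

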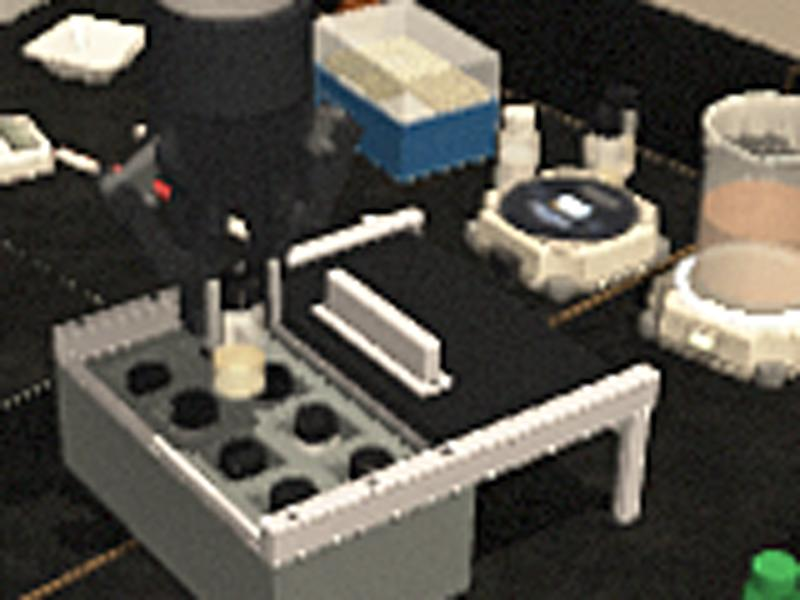

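View pics/w22.png

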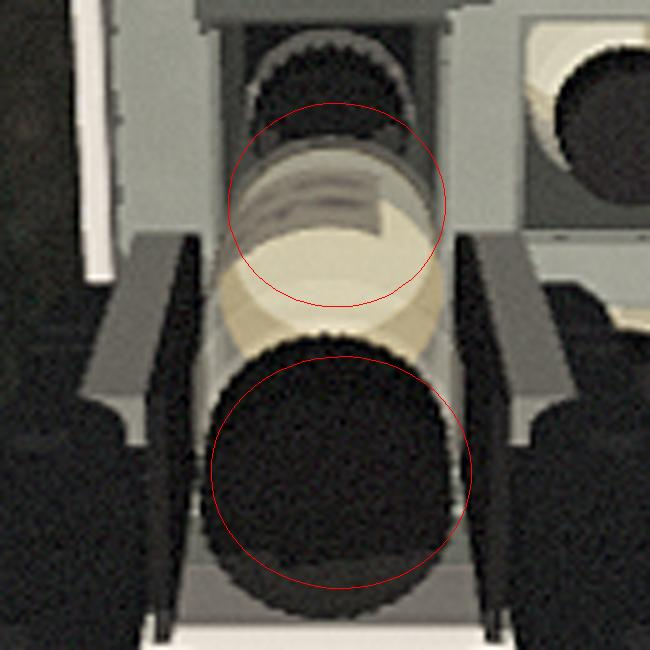

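jog_arm(
  deltas=[
    {"x": 0.3, "y": 0, "z": 0, "ax": 0, "ay": 0, "az": 0},
    {"x": 0.55, "y": 0, "z": 0, "ax": 0, "ay": 0, "az": 0},
    {"x": 0.65, "y": 0, "z": 0, "ax": 0, "ay": 0, "az": 0},
    {"x": 0.75, "y": 0, "z": 0, "ax": 0, "ay": 0, "az": 0},
    {"x": 0.85, "y": 0, "z": 0, "ax": 0, "ay": 0, "az": 0},
    {"x": 0.95, "y": 0, "z": 0, "ax": 0, "ay": 0, "az": 0},
    {"x": 1.02, "y": 0, "z": 0, "ax": 0, "ay": 0, "az": 0},
    {"x": 1.02, "y": 0, "z": 0, "ax": 0, "ay": 0, "az": 0},
  ],
)

```text
time_s: 34.9
ee_pos: [0.5002, 0.0975, 0.1104]
eef_rot: [[-0.0, 0.158, 0.987], [0.0, 0.987, -0.158], [-1.0, 0.0, -0.0]]
force: [-0.3, -0.0, -0.8]
width: 0.0255
```

jog_arm(
  deltas=[
    {"x": 0, "y": 0, "z": 0, "ax": 0, "ay": 0, "az": 0},
    {"x": 0, "y": 0, "z": 0, "ax": 0, "ay": 0, "az": 0},
    {"x": 0, "y": 0, "z": 0, "ax": 0, "ay": 0, "az": 0},
    {"x": -0.3, "y": 0, "z": 0, "ax": 0, "ay": 0, "az": 0},
    {"x": -0.7, "y": 0, "z": 0, "ax": 0, "ay": 0, "az": 0},
    {"x": -1.2, "y": 0, "z": 0, "ax": 0, "ay": 0, "az": 0},
    {"x": -1.2, "y": 0, "z": 0, "ax": 0, "ay": 0, "az": 0},
  ],
  jaw=0.46,
)

```text
time_s: 35.6
ee_pos: [0.5024, 0.0977, 0.1742]
eef_rot: [[0.006, 0.158, 0.987], [0.0, 0.987, -0.158], [-1.0, 0.001, 0.006]]
force: [0.7, 0.3, -0.0]
width: 0.0391
```

```bash
python3 - <<'E'
from h import *
st(); go(well(2,.13)); snap("scene","s23",(260,130,420,250),5); snap("wrist","w23")
E
```

```text
time_s 35.6
ee_pos [0.5024 0.0977 0.1742]
force [ 0.6578  0.285  -0.0088]
width 0.0391
[[ 0.006  0.158  0.987]
 [ 0.     0.987 -0.158]
 [-1.     0.001  0.006]]
from [0.5024 0.0977 0.1742] -> units xyz [ 0.883 -0.079 -0.037] force [ 0.7  0.3 -0. ]
```

View pics/s23.png

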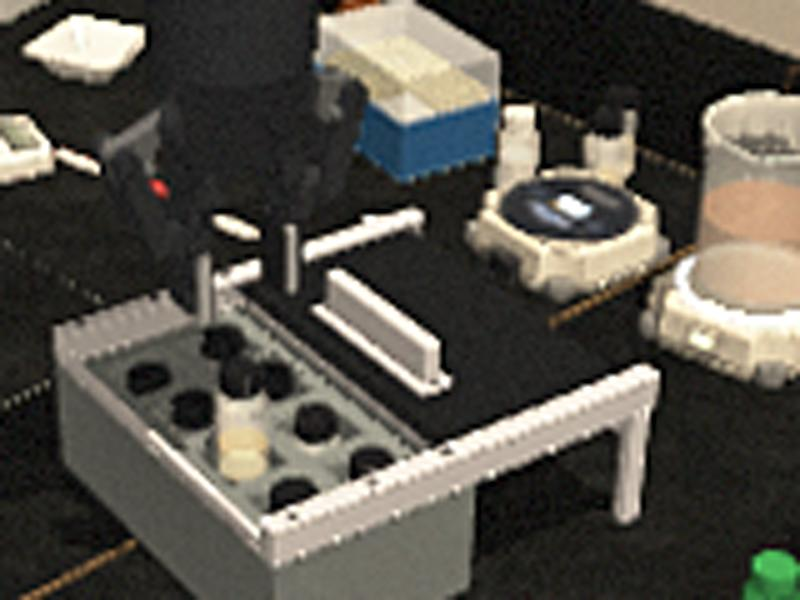

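View pics/w23.png

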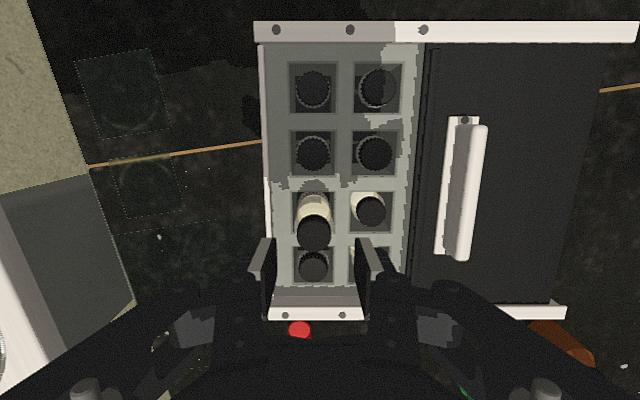

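jog_arm(
  deltas=[
    {"x": 0, "y": -0.06, "z": 0, "ax": 0, "ay": 0, "az": 0},
    {"x": 0, "y": -0.06, "z": 0, "ax": 0, "ay": 0, "az": 0},
    {"x": 0, "y": -0.06, "z": 0, "ax": 0, "ay": 0, "az": 0},
    {"x": 0.3, "y": -0.06, "z": 0, "ax": 0, "ay": 0, "az": 0},
    {"x": 0.5, "y": -0.06, "z": 0, "ax": 0, "ay": 0, "az": 0},
    {"x": 0.6, "y": -0.06, "z": 0, "ax": 0, "ay": 0, "az": 0},
    {"x": 0.7, "y": -0.06, "z": 0, "ax": 0, "ay": 0, "az": 0},
    {"x": 0.8, "y": -0.06, "z": 0, "ax": 0, "ay": 0, "az": 0},
  ],
  jaw=0,
)

```text
time_s: 36.5
ee_pos: [0.4998, 0.0946, 0.1307]
eef_rot: [[0.0, 0.158, 0.987], [-0.0, 0.987, -0.158], [-1.0, 0.0, 0.0]]
force: [0.1, -0.8, 1.3]
width: 0.0002
```

jog_arm(
  deltas=[
    {"x": 0.1, "y": 0, "z": 0, "ax": 0, "ay": 0, "az": 0},
    {"x": 0.2, "y": 0, "z": 0, "ax": 0, "ay": 0, "az": 0},
    {"x": 0.3, "y": 0, "z": 0, "ax": 0, "ay": 0, "az": 0},
    {"x": 0.4, "y": 0, "z": 0, "ax": 0, "ay": 0, "az": 0},
    {"x": 0.5, "y": 0, "z": 0, "ax": 0, "ay": 0, "az": 0},
  ],
)

```text
time_s: 37.0
ee_pos: [0.4997, 0.0946, 0.1054]
eef_rot: [[0.0, 0.158, 0.987], [0.0, 0.987, -0.158], [-1.0, 0.0, 0.0]]
force: [-0.4, -1.2, 1.2]
width: -0.0
```

jog_arm(
  deltas=[
    {"x": 0.06, "y": 0, "z": 0, "ax": 0, "ay": 0, "az": 0},
    {"x": 0.12, "y": 0, "z": 0, "ax": 0, "ay": 0, "az": 0},
    {"x": 0.17, "y": 0, "z": 0, "ax": 0, "ay": 0, "az": 0},
    {"x": 0.21, "y": 0, "z": 0, "ax": 0, "ay": 0, "az": 0},
    {"x": 0.21, "y": 0, "z": 0, "ax": 0, "ay": 0, "az": 0},
  ],
)

```text
time_s: 37.5
ee_pos: [0.5011, 0.0947, 0.0972]
eef_rot: [[0.004, 0.158, 0.987], [0.0, 0.987, -0.158], [-1.0, 0.001, 0.004]]
force: [-2.2, -0.3, 11.8]
width: 0.0002
```

```bash
python3 - <<'E'
from h import *
st(); go([.446,-.17,.245])
E
```

```text
time_s 37.5
ee_pos [0.5011 0.0947 0.0972]
force [-2.1956 -0.327  11.7715]
width 0.0002
[[ 0.004  0.158  0.987]
 [ 0.     0.987 -0.158]
 [-1.     0.001  0.004]]
from [0.5011 0.0947 0.0972] -> units xyz [-2.961 -5.399 -0.241] force [-2.2 -0.3 11.8]
```

jog_arm(
  deltas=[
    {"x": -0.7, "y": 0, "z": 0, "ax": 0, "ay": 0, "az": 0},
    {"x": -1.5, "y": 0, "z": 0, "ax": 0, "ay": 0, "az": 0},
    {"x": -2.3, "y": -0.5, "z": 0, "ax": 0, "ay": 0, "az": 0},
    {"x": -2.9, "y": -1.3, "z": -0.1, "ax": 0, "ay": 0, "az": 0},
    {"x": -3, "y": -2.2, "z": -0.2, "ax": 0, "ay": 0, "az": 0},
    {"x": -3, "y": -3.1, "z": -0.2, "ax": 0, "ay": 0, "az": 0},
    {"x": -3, "y": -4, "z": -0.2, "ax": 0, "ay": 0, "az": 0},
    {"x": -3, "y": -4.9, "z": -0.2, "ax": 0, "ay": 0, "az": 0},
  ],
  jaw=0.5,
)

```text
time_s: 38.3
ee_pos: [0.4506, -0.1474, 0.2455]
eef_rot: [[0.001, 0.158, 0.987], [-0.0, 0.987, -0.158], [-1.0, -0.0, 0.001]]
force: [1.3, -0.5, -0.5]
width: 0.0425
```

jog_arm(
  deltas=[
    {"x": 0, "y": -0.5, "z": 0, "ax": 0, "ay": 0, "az": 0},
    {"x": 0, "y": -0.5, "z": 0, "ax": 0, "ay": 0, "az": 0},
    {"x": 0, "y": -0.5, "z": 0, "ax": 0, "ay": 0, "az": 0},
  ],
)

```text
time_s: 38.6
ee_pos: [0.4469, -0.1707, 0.245]
eef_rot: [[-0.0, 0.16, 0.987], [0.001, 0.987, -0.16], [-1.0, 0.001, -0.0]]
force: [-0.1, 0.3, 0.2]
width: 0.0427
```

```bash
python3 - <<'E'
from h import *
st();snap("wrist","w24")
f=np.load("pics/w24.npz")["f"]; cv2.imwrite("pics/w24.png",cv2.resize(f[120:320,220:420],None,fx=3,fy=3,interpolation=cv2.INTER_CUBIC))
E
```

```text
time_s 38.6
ee_pos [ 0.4469 -0.1707  0.245 ]
force [-0.0906  0.3373  0.2381]
width 0.0427
[[-0.     0.16   0.987]
 [ 0.001  0.987 -0.16 ]
 [-1.     0.001 -0.   ]]
```

View pics/w24.png

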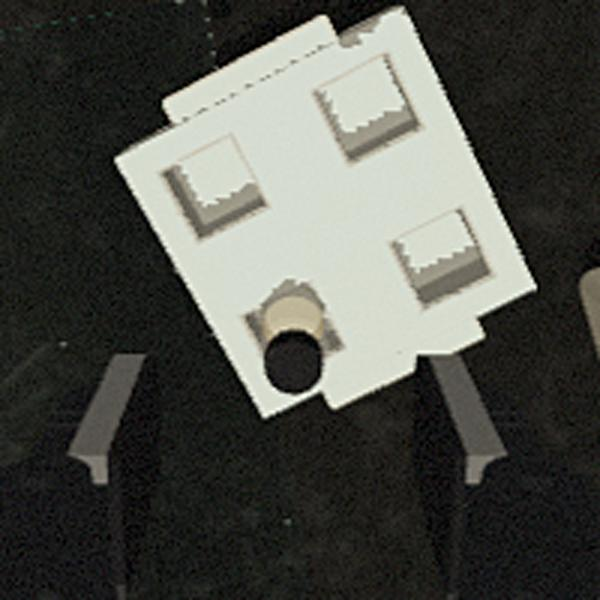

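```bash
python3 - <<'E'
from h import *
X=px("w24",318,240.7,.067); print(X); go([*X[:2],.053])
E
```

```text
[ 0.4393546  -0.23145503  0.067     ]
from [ 0.447  -0.17    0.2451] -> units xyz [ 3.841 -1.24   0.045] force [0.1 0.7 0.6]
```

jog_arm(
  deltas=[
    {"x": 0.6, "y": -0.7, "z": 0.04, "ax": 0, "ay": 0, "az": 0},
    {"x": 1.3, "y": -1.27, "z": 0.04, "ax": 0, "ay": 0, "az": 0},
    {"x": 2, "y": -1.27, "z": 0.04, "ax": 0, "ay": 0, "az": 0},
    {"x": 2.6, "y": -1.27, "z": 0.04, "ax": 0, "ay": 0, "az": 0},
    {"x": 3.1, "y": -1.27, "z": 0.04, "ax": 0, "ay": 0, "az": 0},
    {"x": 3.6, "y": -1.27, "z": 0.04, "ax": 0, "ay": 0, "az": 0},
    {"x": 3.84, "y": -1.27, "z": 0.04, "ax": 0, "ay": 0, "az": 0},
    {"x": 3.84, "y": -1.27, "z": 0.04, "ax": 0, "ay": 0, "az": 0},
  ],
)

```text
time_s: 39.45
ee_pos: [0.4383, -0.2315, 0.0519]
eef_rot: [[-0.003, 0.156, 0.988], [0.002, 0.988, -0.156], [-1.0, 0.002, -0.003]]
force: [-0.1, 0.2, 0.1]
width: 0.0428
```

jog_arm(
  deltas=[
    {"x": 0, "y": 0, "z": 0, "ax": 0, "ay": 0, "az": 0},
    {"x": 0, "y": 0, "z": 0, "ax": 0, "ay": 0, "az": 0},
    {"x": 0, "y": 0, "z": 0, "ax": 0, "ay": 0, "az": 0},
    {"x": 0, "y": 0, "z": 0, "ax": 0, "ay": 0, "az": 0},
  ],
  jaw=0,
)

```text
time_s: 39.85
ee_pos: [0.4398, -0.234, 0.0544]
eef_rot: [[0.002, 0.158, 0.987], [-0.001, 0.987, -0.158], [-1.0, -0.001, 0.002]]
force: [0.3, -0.2, 2.8]
width: 0.0253
```

jog_arm(
  deltas=[
    {"x": -0.3, "y": 0, "z": 0, "ax": 0, "ay": 0, "az": 0},
    {"x": -0.8, "y": 0, "z": 0, "ax": 0, "ay": 0, "az": 0},
    {"x": -1.4, "y": 0, "z": 0, "ax": 0, "ay": 0, "az": 0},
    {"x": -2.0, "y": 0, "z": 0, "ax": 0, "ay": 0, "az": 0},
    {"x": -2.6, "y": 0, "z": 0, "ax": 0, "ay": 0, "az": 0},
    {"x": -3, "y": 0, "z": 0, "ax": 0, "ay": 0, "az": 0},
    {"x": -3, "y": 0, "z": 0, "ax": 0, "ay": 0, "az": 0},
    {"x": -3, "y": 0, "z": 0, "ax": 0, "ay": 0, "az": 0},
  ],
)

```text
time_s: 40.65
ee_pos: [0.4391, -0.2336, 0.2034]
eef_rot: [[0.001, 0.158, 0.987], [-0.001, 0.987, -0.158], [-1.0, -0.0, 0.001]]
force: [0.2, 0.5, -1.3]
width: 0.0256
```

```bash
python3 - <<'E'
from h import *
hold("w25"); st(); go(well(0,.2)+[-.0007,.0015,0])
E
```

```text
time_s 40.7
ee_pos [ 0.4386 -0.2332  0.2026]
force [-0.3009  0.8503 -0.2526]
width 0.0252
[[-0.001  0.158  0.987]
 [ 0.001  0.987 -0.158]
 [-1.     0.    -0.001]]
from [ 0.4386 -0.2332  0.2026] -> units xyz [0.055 8.526 0.157] force [-0.3  0.9 -0.3]
```

View pics/w25.png

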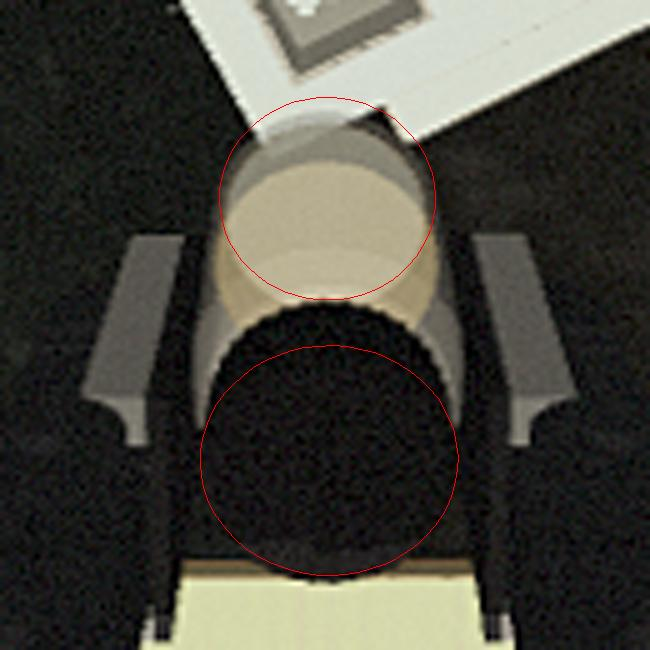

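jog_arm(
  deltas=[
    {"x": 0, "y": 0.6, "z": 0.05, "ax": 0, "ay": 0, "az": 0},
    {"x": 0, "y": 1.4, "z": 0.1, "ax": 0, "ay": 0, "az": 0},
    {"x": 0, "y": 2.3, "z": 0.16, "ax": 0, "ay": 0, "az": 0},
    {"x": 0, "y": 3.2, "z": 0.16, "ax": 0, "ay": 0, "az": 0},
    {"x": 0, "y": 4.1, "z": 0.16, "ax": 0, "ay": 0, "az": 0},
    {"x": 0, "y": 5, "z": 0.16, "ax": 0, "ay": 0, "az": 0},
    {"x": 0, "y": 5.9, "z": 0.16, "ax": 0, "ay": 0, "az": 0},
    {"x": 0, "y": 6.8, "z": 0.16, "ax": 0, "ay": 0, "az": 0},
  ],
)

```text
time_s: 41.5
ee_pos: [0.4997, 0.1028, 0.2016]
eef_rot: [[-0.003, 0.158, 0.987], [-0.0, 0.987, -0.158], [-1.0, -0.001, -0.003]]
force: [-0.2, -0.6, 0.1]
width: 0.0252
```

jog_arm(
  deltas=[
    {"x": 0, "y": 0.8, "z": 0, "ax": 0, "ay": 0, "az": 0},
    {"x": 0, "y": 1.4, "z": 0, "ax": 0, "ay": 0, "az": 0},
    {"x": 0, "y": 1.72, "z": 0, "ax": 0, "ay": 0, "az": 0},
    {"x": 0.4, "y": 1.72, "z": 0, "ax": 0, "ay": 0, "az": 0},
    {"x": 0.8, "y": 1.72, "z": 0, "ax": 0, "ay": 0, "az": 0},
    {"x": 0.8, "y": 1.72, "z": 0, "ax": 0, "ay": 0, "az": 0},
    {"x": 0.8, "y": 1.72, "z": 0, "ax": 0, "ay": 0, "az": 0},
  ],
)

```text
time_s: 42.2
ee_pos: [0.5136, 0.1852, 0.1626]
eef_rot: [[-0.002, 0.159, 0.987], [-0.001, 0.987, -0.159], [-1.0, -0.001, -0.002]]
force: [0.4, -0.1, -0.2]
width: 0.0252
```

```bash
python3 - <<'E'
from h import *
st(); go(well(0,.1095)+[-.0007,.0015,0]); hold("w26"); snap("scene","s26",(260,130,420,250),5)
E
```

```text
time_s 42.2
ee_pos [0.5136 0.1852 0.1626]
force [ 0.4375 -0.0517 -0.209 ]
width 0.0252
[[-0.002  0.159  0.987]
 [-0.001  0.987 -0.159]
 [-1.    -0.001 -0.002]]
from [0.5136 0.1852 0.1626] -> units xyz [1.062 0.026 0.004] force [ 0.4 -0.1 -0.2]
```

View pics/w26.png

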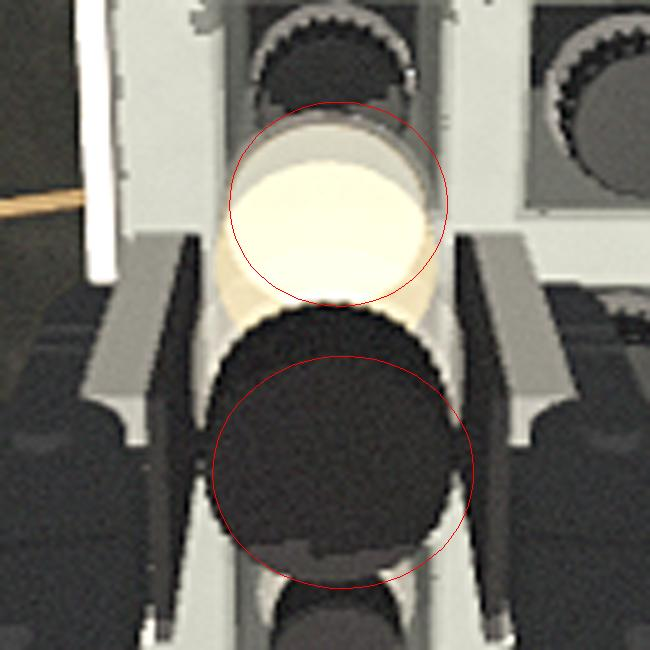

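View pics/s26.png

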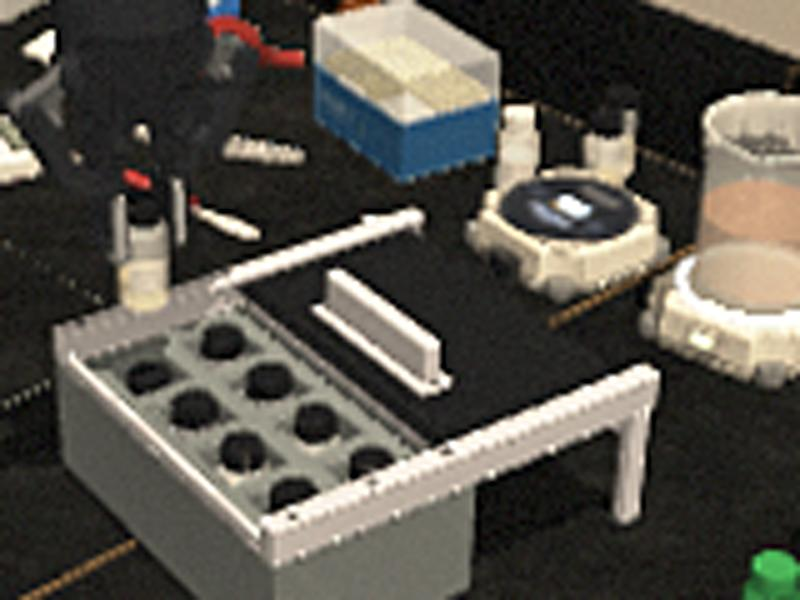

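jog_arm(
  deltas=[
    {"x": 0.3, "y": 0.02, "z": 0, "ax": 0, "ay": 0, "az": 0},
    {"x": 0.6, "y": 0.02, "z": 0, "ax": 0, "ay": 0, "az": 0},
    {"x": 0.7, "y": 0.02, "z": 0, "ax": 0, "ay": 0, "az": 0},
    {"x": 0.8, "y": 0.02, "z": 0, "ax": 0, "ay": 0, "az": 0},
    {"x": 0.9, "y": 0.02, "z": 0, "ax": 0, "ay": 0, "az": 0},
    {"x": 1.0, "y": 0.02, "z": 0, "ax": 0, "ay": 0, "az": 0},
    {"x": 1.06, "y": 0.02, "z": 0, "ax": 0, "ay": 0, "az": 0},
    {"x": 1.06, "y": 0.02, "z": 0, "ax": 0, "ay": 0, "az": 0},
  ],
)

```text
time_s: 43.1
ee_pos: [0.5146, 0.1869, 0.1102]
eef_rot: [[0.0, 0.158, 0.987], [0.0, 0.987, -0.158], [-1.0, 0.0, 0.0]]
force: [-0.2, 0.1, 0.4]
width: 0.0252
```

jog_arm(
  deltas=[
    {"x": 0, "y": 0, "z": 0, "ax": 0, "ay": 0, "az": 0},
    {"x": 0, "y": 0, "z": 0, "ax": 0, "ay": 0, "az": 0},
    {"x": 0, "y": 0, "z": 0, "ax": 0, "ay": 0, "az": 0},
    {"x": -0.3, "y": 0, "z": 0, "ax": 0, "ay": 0, "az": 0},
    {"x": -0.7, "y": 0, "z": 0, "ax": 0, "ay": 0, "az": 0},
    {"x": -1.2, "y": 0, "z": 0, "ax": 0, "ay": 0, "az": 0},
    {"x": -1.2, "y": 0, "z": 0, "ax": 0, "ay": 0, "az": 0},
  ],
  jaw=0.46,
)

```text
time_s: 43.8
ee_pos: [0.5166, 0.1874, 0.1738]
eef_rot: [[0.006, 0.158, 0.987], [0.001, 0.987, -0.158], [-1.0, 0.002, 0.006]]
force: [0.1, 0.1, 0.1]
width: 0.0391
```

```bash
python3 - <<'E'
from h import *
st(); go(well(0,.13)); snap("scene","s27",(260,130,420,250),5)
E
```

```text
time_s 43.8
ee_pos [0.5166 0.1874 0.1738]
force [0.1118 0.1178 0.1428]
width 0.0391
[[ 0.006  0.158  0.987]
 [ 0.001  0.987 -0.158]
 [-1.     0.002  0.006]]
from [0.5166 0.1874 0.1738] -> units xyz [ 0.876 -0.056 -0.037] force [0.1 0.1 0.1]
```

View pics/s27.png

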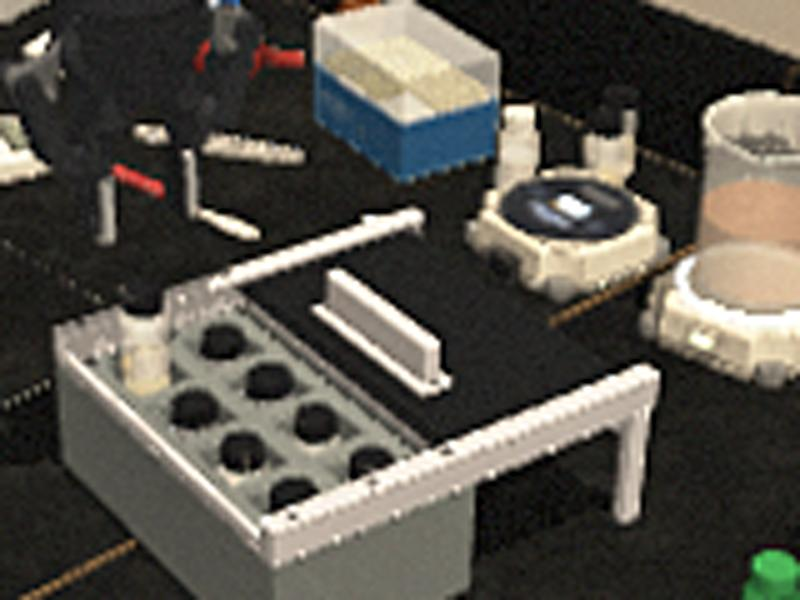

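jog_arm(
  deltas=[
    {"x": 0, "y": -0.04, "z": 0, "ax": 0, "ay": 0, "az": 0},
    {"x": 0, "y": -0.04, "z": 0, "ax": 0, "ay": 0, "az": 0},
    {"x": 0, "y": -0.04, "z": 0, "ax": 0, "ay": 0, "az": 0},
    {"x": 0.3, "y": -0.04, "z": 0, "ax": 0, "ay": 0, "az": 0},
    {"x": 0.5, "y": -0.04, "z": 0, "ax": 0, "ay": 0, "az": 0},
    {"x": 0.6, "y": -0.04, "z": 0, "ax": 0, "ay": 0, "az": 0},
    {"x": 0.7, "y": -0.04, "z": 0, "ax": 0, "ay": 0, "az": 0},
    {"x": 0.8, "y": -0.04, "z": 0, "ax": 0, "ay": 0, "az": 0},
  ],
  jaw=0,
)

```text
time_s: 44.65
ee_pos: [0.5143, 0.185, 0.1302]
eef_rot: [[0.0, 0.158, 0.987], [0.0, 0.987, -0.158], [-1.0, 0.0, 0.0]]
force: [-0.4, -0.1, 2.3]
width: -0.0003
```

jog_arm(
  deltas=[
    {"x": 0.1, "y": 0, "z": 0, "ax": 0, "ay": 0, "az": 0},
    {"x": 0.2, "y": 0, "z": 0, "ax": 0, "ay": 0, "az": 0},
    {"x": 0.3, "y": 0, "z": 0, "ax": 0, "ay": 0, "az": 0},
    {"x": 0.4, "y": 0, "z": 0, "ax": 0, "ay": 0, "az": 0},
    {"x": 0.5, "y": 0, "z": 0, "ax": 0, "ay": 0, "az": 0},
  ],
)

```text
time_s: 45.15
ee_pos: [0.5142, 0.1849, 0.1049]
eef_rot: [[0.0, 0.158, 0.987], [-0.0, 0.987, -0.158], [-1.0, 0.0, 0.0]]
force: [0.0, -0.6, 2.3]
width: -0.0002
```

jog_arm(
  deltas=[
    {"x": 0.06, "y": 0, "z": 0, "ax": 0, "ay": 0, "az": 0},
    {"x": 0.12, "y": 0, "z": 0, "ax": 0, "ay": 0, "az": 0},
    {"x": 0.17, "y": 0, "z": 0, "ax": 0, "ay": 0, "az": 0},
    {"x": 0.21, "y": 0, "z": 0, "ax": 0, "ay": 0, "az": 0},
    {"x": 0.21, "y": 0, "z": 0, "ax": 0, "ay": 0, "az": 0},
  ],
)

```text
time_s: 45.65
ee_pos: [0.5158, 0.1853, 0.0972]
eef_rot: [[0.004, 0.158, 0.987], [0.001, 0.987, -0.158], [-1.0, 0.002, 0.004]]
force: [-3.3, -0.7, 13.7]
width: 0.0003
```

jog_arm(
  deltas=[
    {"x": -0.7, "y": 0, "z": 0, "ax": 0, "ay": 0, "az": 0},
    {"x": -1.5, "y": 0, "z": 0, "ax": 0, "ay": 0, "az": 0},
    {"x": -2.3, "y": 0, "z": 0, "ax": 0, "ay": 0, "az": 0},
    {"x": -2.6, "y": -0.6, "z": 0.3, "ax": 0, "ay": 0, "az": 0},
    {"x": -2.6, "y": -1.2, "z": 0.6, "ax": 0, "ay": 0, "az": 0},
    {"x": -2.6, "y": -1.2, "z": 0.6, "ax": 0, "ay": 0, "az": 0},
    {"x": -2.6, "y": -1.2, "z": 0.6, "ax": 0, "ay": 0, "az": 0},
  ],
  jaw=0.4,
)

```text
time_s: 46.35
ee_pos: [0.5343, 0.1204, 0.2245]
eef_rot: [[-0.0, 0.16, 0.987], [0.0, 0.987, -0.16], [-1.0, 0.0, -0.0]]
force: [-0.3, 0.2, 0.7]
width: 0.0344
```

```bash
python3 - <<'E'
from h import *
st(); snap("scene","s28",(260,130,420,250),5); snap("wrist","w28")
c,s=np.cos(YAW),np.sin(YAW)
b=np.array([.6042,.1011,.114]); go(b)
E
```

```text
time_s 46.35
ee_pos [0.5343 0.1204 0.2245]
force [-0.3495  0.2314  0.681 ]
width 0.0344
[[-0.     0.16   0.987]
 [ 0.     0.987 -0.16 ]
 [-1.     0.    -0.   ]]
from [0.5338 0.1213 0.2243] -> units xyz [ 2.204 -0.178  1.457] force [ 0.1 -0.5 -0.2]
```

View pics/s28.png

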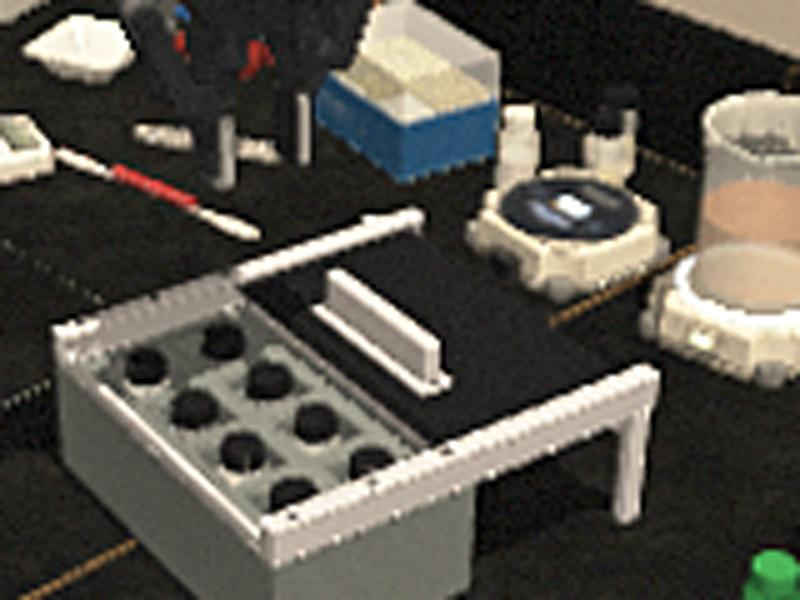

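View pics/w28.png

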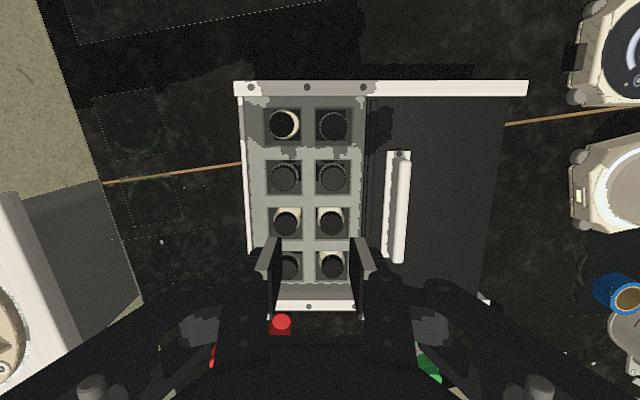

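jog_arm(
  deltas=[
    {"x": 0, "y": -0.18, "z": 0.7, "ax": 0, "ay": 0, "az": 0},
    {"x": 0.2, "y": -0.18, "z": 1.4, "ax": 0, "ay": 0, "az": 0},
    {"x": 0.6, "y": -0.18, "z": 1.46, "ax": 0, "ay": 0, "az": 0},
    {"x": 1.1, "y": -0.18, "z": 1.46, "ax": 0, "ay": 0, "az": 0},
    {"x": 1.1, "y": -0.18, "z": 1.46, "ax": 0, "ay": 0, "az": 0},
    {"x": 1.5, "y": -0.18, "z": 1.46, "ax": 0, "ay": 0, "az": 0},
    {"x": 1.9, "y": -0.18, "z": 1.46, "ax": 0, "ay": 0, "az": 0},
    {"x": 2.2, "y": -0.18, "z": 1.46, "ax": 0, "ay": 0, "az": 0},
  ],
)

```text
time_s: 47.25
ee_pos: [0.6045, 0.1015, 0.1148]
eef_rot: [[-0.0, 0.157, 0.988], [0.0, 0.988, -0.157], [-1.0, 0.0, -0.0]]
force: [-0.8, -0.3, -0.5]
width: 0.0341
```

jog_arm(
  deltas=[
    {"x": 0, "y": 0, "z": 0, "ax": 0, "ay": 0, "az": 0},
    {"x": 0, "y": 0, "z": 0, "ax": 0, "ay": 0, "az": 0},
  ],
)

```text
time_s: 47.45
ee_pos: [0.605, 0.1011, 0.1158]
eef_rot: [[0.0, 0.157, 0.988], [0.0, 0.988, -0.157], [-1.0, 0.0, 0.0]]
force: [-0.1, -0.1, 0.6]
width: 0.0342
```

jog_arm(
  deltas=[
    {"x": 0, "y": 0, "z": 0, "ax": 0, "ay": 0, "az": 0},
    {"x": 0, "y": 0, "z": 0, "ax": 0, "ay": 0, "az": 0},
    {"x": 0, "y": 0, "z": 0, "ax": 0, "ay": 0, "az": 0},
    {"x": 0, "y": 0, "z": 0, "ax": 0, "ay": 0, "az": 0},
    {"x": 0, "y": 0, "z": 0, "ax": 0, "ay": 0, "az": 0},
  ],
  jaw=0.05,
)

```text
time_s: 47.95
ee_pos: [0.603, 0.1012, 0.1164]
eef_rot: [[-0.003, 0.157, 0.988], [0.001, 0.988, -0.157], [-1.0, 0.001, -0.003]]
force: [-8.2, 2.3, 7.9]
width: 0.0083
```

```bash
python3 - <<'E'
from h import *
st(); snap("scene","s29",(260,130,420,250),5); go([.4975,.1183,.1157])
E
```

```text
time_s 47.95
ee_pos [0.603  0.1012 0.1164]
force [-8.1573  2.3078  7.8626]
width 0.0083
[[-0.003  0.157  0.988]
 [ 0.001  0.988 -0.157]
 [-1.     0.001 -0.003]]
from [0.603  0.1013 0.1164] -> units xyz [ 0.02   0.004 -2.137] force [-6.7  1.6  7.8]
```

View pics/s29.png

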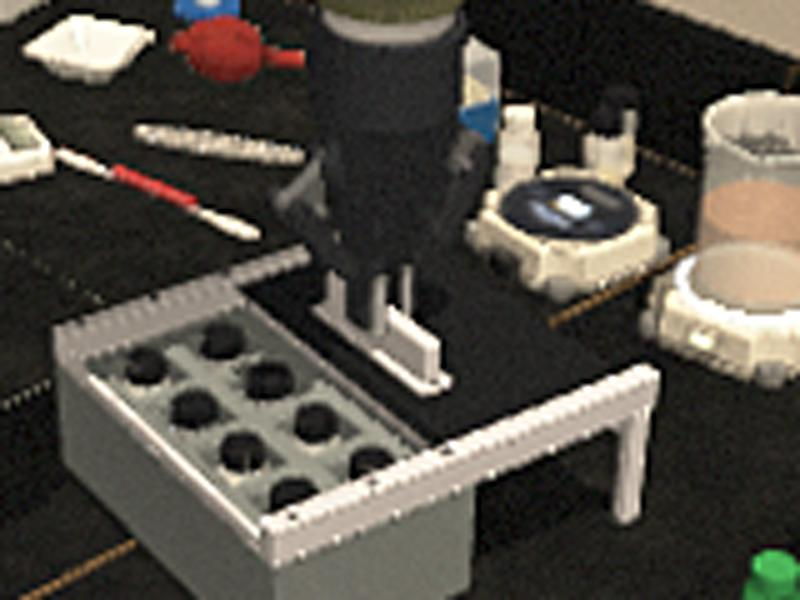

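jog_arm(
  deltas=[
    {"x": 0, "y": 0, "z": -0.25, "ax": 0, "ay": 0, "az": 0},
    {"x": 0, "y": 0, "z": -0.55, "ax": 0, "ay": 0, "az": 0},
    {"x": 0, "y": 0, "z": -0.85, "ax": 0, "ay": 0, "az": 0},
    {"x": 0, "y": 0, "z": -1.15, "ax": 0, "ay": 0, "az": 0},
    {"x": 0, "y": 0, "z": -1.45, "ax": 0, "ay": 0, "az": 0},
    {"x": 0, "y": 0, "z": -1.75, "ax": 0, "ay": 0, "az": 0},
    {"x": 0, "y": 0, "z": -2.0, "ax": 0, "ay": 0, "az": 0},
    {"x": 0, "y": 0, "z": -2.15, "ax": 0, "ay": 0, "az": 0},
  ],
)

```text
time_s: 48.8
ee_pos: [0.4994, 0.1178, 0.1164]
eef_rot: [[0.004, 0.158, 0.987], [0.0, 0.987, -0.158], [-1.0, 0.001, 0.003]]
force: [2.5, 0.2, 5.2]
width: 0.0082
```

jog_arm(
  deltas=[
    {"x": 0, "y": 0, "z": -0.03, "ax": 0, "ay": 0, "az": 0},
    {"x": 0, "y": 0, "z": -0.06, "ax": 0, "ay": 0, "az": 0},
    {"x": 0, "y": 0, "z": -0.09, "ax": 0, "ay": 0, "az": 0},
    {"x": 0, "y": 0, "z": -0.09, "ax": 0, "ay": 0, "az": 0},
    {"x": 0, "y": 0, "z": -0.09, "ax": 0, "ay": 0, "az": 0},
  ],
)

```text
time_s: 49.3
ee_pos: [0.4962, 0.1183, 0.1164]
eef_rot: [[0.004, 0.158, 0.987], [0.0, 0.987, -0.158], [-1.0, 0.001, 0.004]]
force: [2.3, 0.3, 7.4]
width: 0.0082
```

jog_arm(
  deltas=[
    {"x": 0, "y": 0, "z": -0.05, "ax": 0, "ay": 0, "az": 0},
    {"x": 0, "y": 0, "z": -0.08, "ax": 0, "ay": 0, "az": 0},
    {"x": 0, "y": 0, "z": -0.08, "ax": 0, "ay": 0, "az": 0},
    {"x": 0, "y": 0, "z": -0.08, "ax": 0, "ay": 0, "az": 0},
  ],
)

```text
time_s: 49.7
ee_pos: [0.496, 0.1184, 0.1164]
eef_rot: [[0.011, 0.159, 0.987], [-0.001, 0.987, -0.159], [-1.0, 0.001, 0.011]]
force: [11.4, -1.8, -1.9]
width: 0.0081
```

At the front stop. Relax, release and retreat.

jog_arm(
  deltas=[
    {"x": 0, "y": 0, "z": 0.09, "ax": 0, "ay": 0, "az": 0},
    {"x": 0, "y": 0, "z": 0.09, "ax": 0, "ay": 0, "az": 0},
    {"x": 0, "y": 0, "z": 0.09, "ax": 0, "ay": 0, "az": 0},
    {"x": 0, "y": 0, "z": 0.09, "ax": 0, "ay": 0, "az": 0},
    {"x": 0, "y": 0, "z": 0.09, "ax": 0, "ay": 0, "az": 0},
  ],
  jaw=0.4,
)

```text
time_s: 50.2
ee_pos: [0.4943, 0.1182, 0.1146]
eef_rot: [[-0.001, 0.158, 0.987], [-0.0, 0.987, -0.158], [-1.0, -0.0, -0.001]]
force: [0.2, -0.4, -0.1]
width: 0.0342
```

jog_arm(
  deltas=[
    {"x": -0.4, "y": 0, "z": 0, "ax": 0, "ay": 0, "az": 0},
    {"x": -1, "y": 0, "z": 0, "ax": 0, "ay": 0, "az": 0},
    {"x": -1.8, "y": 0, "z": 0, "ax": 0, "ay": 0, "az": 0},
    {"x": -2.6, "y": 0, "z": 0, "ax": 0, "ay": 0, "az": 0},
    {"x": -2.6, "y": 0, "z": 0, "ax": 0, "ay": 0, "az": 0},
    {"x": -2.6, "y": 0, "z": 0, "ax": 0, "ay": 0, "az": 0},
  ],
)

```text
time_s: 50.8
ee_pos: [0.4954, 0.1183, 0.2458]
eef_rot: [[0.003, 0.158, 0.987], [0.0, 0.987, -0.158], [-1.0, 0.001, 0.003]]
force: [-0.1, 0.1, 0.2]
width: 0.0342
```

```bash
python3 - <<'E'
from h import *
st(); snap("wrist","w30"); snap("scene","s30")
crop("w30","w30c",260,60,420,300,3)
E
```

```text
time_s 50.8
ee_pos [0.4954 0.1183 0.2458]
force [-0.1146  0.1461  0.1995]
width 0.0342
[[ 0.003  0.158  0.987]
 [ 0.     0.987 -0.158]
 [-1.     0.001  0.003]]
```

View pics/w30.png

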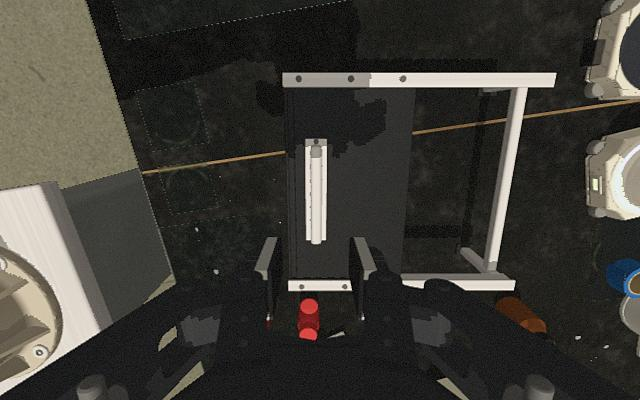

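View pics/s30.png

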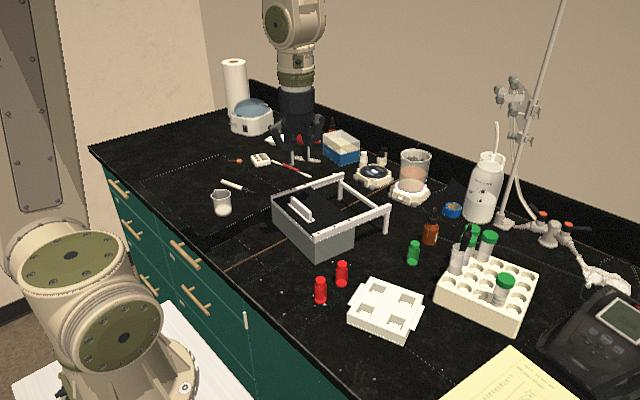

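View pics/w30c.png

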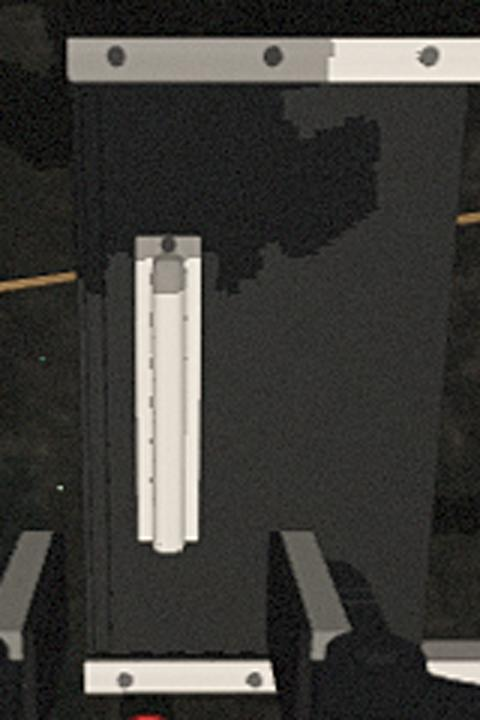

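```bash
python3 - <<'E'
from h import *
a=px("w30",316.2,145.5,.114);b=px("w30",316.3,242.5,.114);m=(a+b)/2
L=px("w30",282.6,73,.093)
x=np.array([np.cos(YAW),np.sin(YAW)])
print(m,(m-L)[:2]@x,"expected 0.029 when shut (joint 0)"); 
a=px("w2",312.8,142.8,.114);b=px("w2",312.6,239.5,.114);print("at start",((a+b)/2-px("w2",278.4,70,.093))[:2]@x)
print(ticket.finish_job())
E
```

```text
[0.49601912 0.11915168 0.114     ] 0.02877268836432137 expected 0.029 when shut (joint 0)
at start 0.03017427924410178
the job is handed in; nothing more can be done
None
```

I handed the job in with all four vials pressed home in wells of their own and the cover shut. The hand-in call gives no verdict, so how it was judged is not known.

- **Cover opening:** I gripped the bar and slid the cover back about 106 mm to its rear stop.
- **Finding empty wells:** Pressing the heads showed wells 0, 2, 6 and 7 give way, and wells 1, 3, 4 and 5 are solid. One solid head, in well 1, was pressed harder than intended, to about 40 N vertically. I pressed more lightly after that.
- **Placing the vials:** The four vials went into wells 6, 7, 2 and 0. Each was pressed until it stopped at a tool height of 97.2 mm, within 0.3 mm of the solid stored caps. The pictures taken before closing showed all eight heads at about the same level.
- **Cover shut:** The bar ended 28.8 mm behind the front end of the rail, against 29 mm expected when shut. The same measurement read 30.2 mm before I opened the cover. A last firm push met the front stop.
- **End state:** The gripper is clear above the block with no contact force. The dropper bottle, beaker and coloured look-alikes were never handled and look unmoved, and I saw no sign that the carrier was knocked.

Two readings were not exact. The scene camera placed the carrier vials up to about 10 mm off from the wrist camera on my first rough pixel readings, so I went by the wrist camera. One vial sat about 4 mm off centre in the grip, and I corrected for that when placing it in well 2.

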